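# Unclip the upper tray of a two-tier lunch box

## Task

The two-tier lunch box on the worktop has been left with its stiff hinged cover half open. Fold the cover back until it leans just past upright, about 105 degrees from closed, and leave it standing there; then take the upper steel tray by the upright ear at its corner and peel it out of the box corner first (it is snapped in at all four corners, and a flat pull would fight all four catches at once: let the opposite corner stay down on the box until the ear corner is well up), keeping the box standing flat where it is on the worktop. Finish while still holding the tray by its ear, level and still, clear above the box with its underside about 20 cm above the worktop; leave the bowl, lemon, spice jar, tomato and garlic standing about where they are.

Things in the scene. Friction and masses are not known exactly. Their poses are not given: they have to be found in the camera images.
- lunch_box: Lower tier: cream plastic box, corners cut at 45 degrees 25 mm off each side, 120 mm deep (its x), 156 wide (its y), rim 56 mm high, open on top, 0.75 to 0.9 kg without cover and tray, loose on the worktop. Origin: centre of its underside; z up; its front (-x) looks to the robot, turned at most 0.5 rad; the cover's hinge is along its back edge (+x).
- cover (a joint): Angle of the cream cover about its hinge, rad: 0 closed on the box, 1.57 upright, range 0 to 2.35; the stiff hinge (about 0.16 N m of friction) holds it wherever it is left. The cover is an upturned shallow dish, 120 x 156 x 36 mm, its open side towards the tray, 0.13 kg.
- cover_hinge (a point): Middle of the cover's hinge line, fixed on the box: 67 mm behind the box's origin (its +x), 59 mm above the worktop; the hinge line runs along the box's y.
- cover_lip (a point): Middle of the outer edge of the thumb lip (56 mm long along the box's y, 4 thick) on the cover's free front edge, 140 mm from the hinge line. With the cover half open nothing stands in front of this edge: it can be pushed up and back along its arc about the hinge with the side of shut fingers that point down, tips 20 mm below the edge. At first it goes up more than back.
- tray: Upper tier: formed steel tray, 121 x 157 mm with cut corners like the box, 0.10 to 0.15 kg. Origin: centre of the underside of its flat rim, which rests on the box's rim (56 mm above the box's origin); axes parallel to the box's. Rim 2.5 mm thick, 11 wide; the well hangs 36 mm below the origin, set in 14 mm from the outer edges, with a low partition across.
- tray_ear (a point): Grip point of the ear, mid thickness and width, 23 mm above the tray's origin plane. The ear is an upright steel plate at the front left corner (-x,+y), 28 mm wide along the cut corner, 9 thick along the tray's diagonal (-1,1), top 11 mm above this point. Fingers pointing down close along that diagonal, one over the tray, one outside; the rim's top is 20 mm below this point on both sides.
- tray_ear_corner (a point): Middle of the outer edge of the cut corner at the ear, underside of the rim: (-47.5, 65.5, 0) mm in the tray's axes. Sprung catches in the box's four corners each hold the tray down with 2 to 3 N and let go once that corner has risen about 9 mm.
- tray_far_corner (a point): Middle of the outer edge of the cut corner opposite the ear, underside of the rim: (47.5, -65.5, 0) mm in the tray's axes. The tray tips about this 35 mm long straight edge when it is peeled. A tilt of about 0.2 rad frees the other three corners; lifting on by 10 mm and more then frees this last one.
- katori_2: Bystander: small empty steel bowl, 92 mm across, 36 mm high, to the right of the box; origin at the centre of its foot.
- lemon_a: Bystander: lemon, 83 x 58 x 58 mm, on the worktop to the right of the box, origin at its underside.
- spice_jar_2: Bystander: spice jar with a black cap, 41 mm across, 105 mm high, to the left of the box; origin at the centre of its foot.
- tomato_a: Bystander: tomato, 74 mm across, behind the box to the left, origin at its underside.
- garlic_b: Bystander: garlic bulb, 53 mm across, behind the box to the left, origin at its underside.

How it is judged (in metres and radians):
On the way, in this order (a step that is already met when the one before it is completed fails the run):
1. the cover is folded back to 96 to 113 degrees from closed while the tray is still seated (value of joint cover between 1.68 and 1.98 rad and velocity of joint cover below 0.1 rad/s and z of tray_ear_corner in the frame of lunch_box below 0.061 m), for 0.2 s.
2. the tray's ear corner is raised at least 15 mm while its opposite corner still rests on the box (less than 6 mm up) (z of tray_ear_corner in the frame of lunch_box above 0.071 m and z of tray_far_corner in the frame of lunch_box below 0.062 m), for 0.05 s.
At the end, for the whole second after the job is handed in: The fingers hold the tray by its ear (within 35 mm of its grip point), level within 0.2 rad and at rest, underside 15 to 27 cm above the worktop, off the box; the cover stands at 1.68 to 1.98 rad; the box (within 25 mm) and the bystanders (within 30 mm) stand where they were (value of joint cover between 1.68 and 1.98 rad and height (world z) of tray between 0.186 and 0.306 m and angle between tray's own z axis and vertical below 0.2 rad and contact force between the fingers and tray above 2 N and contact force between tray and lunch_box below 0.1 N and distance between the grasp point and tray_ear below 0.035 m and linear speed of tray below 0.03 m/s and angular speed of tray below 0.2 rad/s and angle between lunch_box's own z axis and vertical below 0.05 rad and height (world z) of lunch_box below 0.004 m and linear speed of lunch_box below 0.02 m/s and distance of lunch_box from where it was at the start of the episode below 0.025 m and distance of each of katori_2, lemon_a, spice_jar_2, tomato_a, garlic_b from where it was at the start of the episode below 0.03 m); the arm keeps its last pose, push and grip.
It fails at once if the box is lifted off the worktop or tipped (its underside's middle more than 8 mm up, or tilted more than 0.12 rad) (height (world z) of lunch_box above 0.008 m or angle between lunch_box's own z axis and vertical above 0.12 rad).
It fails at once if the box is pushed more than 25 mm from where it stood (distance of lunch_box from where it was at the start of the episode above 0.025 m).
It fails at once if the cover is thrown back past 125 degrees (value of joint cover above 2.18 rad).
It fails at once if the bowl, lemon, spice jar, tomato or garlic is pushed more than 30 mm away (distance of any of katori_2, lemon_a, spice_jar_2, tomato_a, garlic_b from where it was at the start of the episode above 0.03 m).
It fails at once if the spice jar or the bowl is knocked over (angle between any of spice_jar_2, katori_2's own z axis and vertical above 0.5 rad).
It also fails if it takes over 53 s, if anything falls off the work surface, if the arm or the gripper's body presses on something with over 40 N, if the wrist force passes 120 N, or if a joint passes its speed limit or range.

## Robot

A 6-joint arm with a two-finger parallel gripper is mounted at the origin on a cart in front of the work surface, level with it; the furniture and walls round the work are solid. World frame = base frame: x ahead of the robot, y to its left, z up, the work surface at z = 0. Lengths are in mm, angles in degrees, forces in N, time in s.
With the tool pointing down it reaches from about 425 to 950 mm from the base axis. Payload 14.7 kg.
Tool frame: the origin (TCP) lies on the front face of the gripper's body, between the roots of the fingers; the fingertips stand 73 mm ahead of it and the grasp point (between the pads) lies 54 mm ahead of it (grip_point_offset is the distance from the TCP to the grasp point, in mm); x points along the fingers, y is the direction in which the jaws open and shut, and the axes are right-handed (so a half turn about x gives the same grasp; the last joint's range is limited). The gripper opens to 85 mm and grips with 20 to 120 N. Pads are 22 mm wide; open, the fingers measure 114 mm over their backs; the gripper's body (76 mm by 85 mm) begins 54 mm behind the grasp point. The pads swing forward as they close: fully open they stand 13 mm farther back than shut.
Start: joints at [70.153, 27.513, 91.461, -0, 61.026, -2.67], TCP at [191.94, 621.009, 303.897] pointing down, gripper open.
Joint ranges: [-157.49, 157.49], [-46.99, 117.5], [13.45, 153.17], [-89.5, 269.5], [5.16, 153.95], [-167.48, 167.48]. Speed limits (degrees/s): [108.29, 108.29, 136.94, 172.46, 172.46, 172.46].

## Interface

Orientations are given as a 3x3 rotation matrix whose columns are the frame's x, y, z axes.
In Python, from workcell import get_state, grab_frame, sign_off, grip_point_offset gives the robot as it stands. The module is installed in compiled form; this text tells all that it offers.
- The arm moves only by the tool arm_command, never from a script. Its arguments are lists of equal length, an entry for each row: "hand": the opening, from 0 (shut) to 1 (fully open); "travel": the shift along the world's x, y, z in cm, a list of three; "yaw": the turn about the world's z in degrees. In form: {"hand": [hand, ...], "travel": [[x, y, z], ...], "yaw": [yaw, ...]}. A call has 1 to 20 rows; each row is the pose to reach, as a shift and turn from the pose commanded when the call began; what a row does not reach only later rows make up. A row lasts 1/10 s, in which the tool goes at most 50 mm and 8.59 degrees, less where a joint would pass 70% of its speed; a pose out of reach is approached as far as the arm can. A call with a gripper value outside its range is refused whole. The fingers move at their own pace and stop on an object; the grip force is fixed at half the most. Time passes only in rows, so rows that repeat a pose let the fingers close. It gives the time, the measured TCP pose, the force and the opening at its end, in the units of the state.
- get_state(): the state, without advancing time (a new reading comes with each control period).
- grab_frame(name): name is "side" or "top"; returns a dict with "frame" (480x640x3 uint8, red, green, blue), "vertical_fov" (degrees; the focal length in pixels is half the picture's height over the tangent of half this angle, whatever the lens; pixels are square), "cx", "cy" (the principal point, pixels), "dist_coeffs" ([k1, k2, p1, p2, k3] as OpenCV has them; the pictures are not rectified), "extrinsics" (4x4, takes a point from camera to world coordinates). Camera axes: x right, y up, looking along -z (the intrinsics and any distortion apply to the point x, -y, -z); pixel columns grow to the right and rows downward; lengths in mm; the calibration is good to about 2 mm. A picture is of the moment at which its call begins. There is no depth.
- sign_off(): hands the job in, once; it reports no verdict.
The state is a dict: "clock": time; "joint_positions": joint angles; "joint_vel": joint speeds; "tau": joint torques, N m; "ee_pos": TCP position; "eef_rot": TCP orientation; "ft_force": force on the tool from outside, world axes, zero at the start; "wrist_torque": the same for the moment, N m; "width": opening from 0.0 (shut) to 1.0 (fully open).
Only numpy, scipy, OpenCV 4.12 (cv2) and the standard library are available. Lean on these libraries where they do the work, as an engineer would, in place of code of your own. Each camera call takes 0.05 s, during which the arm holds its last target.

## Working session

There is one attempt and no reset: what is moved stays moved. The work goes in short steps, Python scripts to look and compute and a tool call to move; the robot and the scene stay as the last step left them, time stands still between calls to the robot, and variables do not carry over. Pictures are saved under pics/ and viewed, and the job is handed in when it is done.

Besides the shell and the picture viewer there is one more tool, called after ">>>" as name(argument=value, ...), one argument or row to a line, values as JSON. arm_command: Moves the arm, as the interface text tells. Its arguments: {"type":"object","properties":{"hand":{"type":"array","items":{"type":"number"}},"travel":{"type":"array","items":{"type":"array","items":{"type":"number"}}},"yaw":{"type":"array","items":{"type":"number"}}},"required":["hand","travel","yaw"]}

```bash
mkdir -p pics; cat > h.py <<'E'
import numpy as np,cv2
from workcell import *
def take(name,fn):
    f=grab_frame(name); cv2.imwrite('pics/'+fn+'.png',cv2.cvtColor(f['frame'],cv2.COLOR_RGB2BGR))
    np.save('pics/'+fn+'.npy',f,allow_pickle=True); return f
def load(fn): return np.load('pics/'+fn+'.npy',allow_pickle=True).item()
def K(f):
    fl=240/np.tan(np.radians(f['vertical_fov'])/2)
    return np.array([[fl,0,f['cx']],[0,fl,f['cy']],[0,0,1.]]),np.array(f['dist_coeffs'],float)
def ray(f,uv):
    k,d=K(f); p=cv2.undistortPoints(np.array(uv,float).reshape(-1,1,2),k,d).reshape(-1,2)
    E=np.array(f['extrinsics']); v=np.c_[p[:,0],-p[:,1],-np.ones(len(p))]@E[:3,:3].T
    return E[:3,3],v/np.linalg.norm(v,axis=1)[:,None]
def onz(f,uv,z):
    o,v=ray(f,uv); return o+v*((z-o[2])/v[:,2])[:,None]
def tri(f1,uv1,f2,uv2):
    o1,v1=ray(f1,uv1);o2,v2=ray(f2,uv2);out=[]
    for a,b in zip(v1,v2):
        s=np.linalg.lstsq(np.c_[a,-b],o2-o1,rcond=None)[0]
        p,q=o1+s[0]*a,o2+s[1]*b; out.append(np.r_[(p+q)/2,np.linalg.norm(p-q)])
    return np.array(out)
def proj(f,P):
    k,d=K(f);E=np.array(f['extrinsics']);c=(np.atleast_2d(P)-E[:3,3])@E[:3,:3]
    return cv2.projectPoints(c*[1,-1,-1],np.zeros(3),np.zeros(3),k,d)[0].reshape(-1,2)
E
python3 - <<'E'
from h import *
for n in('top','side'):
    f=take(n,n+'0'); print(n,f['vertical_fov'],f['cx'],f['cy'],f['dist_coeffs'],np.round(f['extrinsics'],3).tolist())
s=get_state(); print(s)
print(grip_point_offset() if callable(grip_point_offset) else grip_point_offset)
E
```

```text
top 46.19750902253215 311.6530511027361 232.000812490232 [-0.18124828  0.          0.          0.          0.        ] [[-0.022, 0.988, -0.153, 377.709], [-1.0, -0.021, 0.006, 70.749], [0.003, 0.153, 0.988, 1304.075], [0.0, 0.0, 0.0, 1.0]]
side 47.92603921292186 324.1437991242024 242.51513298050057 [-0.03406654  0.          0.          0.          0.        ] [[-0.993, 0.073, -0.093, 505.492], [-0.117, -0.502, 0.857, 834.295], [0.016, 0.862, 0.507, 528.666], [0.0, 0.0, 0.0, 1.0]]
{'clock': 0.1, 'joint_positions': array([ 7.01544047e+01,  2.75444987e+01,  9.14900568e+01,  3.56497582e-03,
        6.10261489e+01, -2.67019348e+00]), 'joint_vel': array([-0.08322457, -0.05962326, -0.11350234,  0.06961381, -0.07559493,
        0.00166292]), 'tau': array([ 1.19856817e-03, -9.52240419e+01, -4.31044436e+01, -7.01299950e-05,
        5.13531835e-03, -9.66823507e-06]), 'ee_pos': array([191.81262751, 620.75309854, 303.35703905]), 'eef_rot': array([[-4.10883753e-04,  2.95326510e-01,  9.55396297e-01],
       [-9.78090712e-04,  9.55395802e-01, -2.95326777e-01],
       [-9.99999437e-01, -1.05580922e-03, -1.03700496e-04]]), 'ft_force': array([-0.03503404, -0.37575596, -0.23971561]), 'wrist_torque': array([ 0.03083076,  0.00592429, -0.01174245]), 'width': 0.9991154875203485}
53.900000000000006
```

View pics/top0.png

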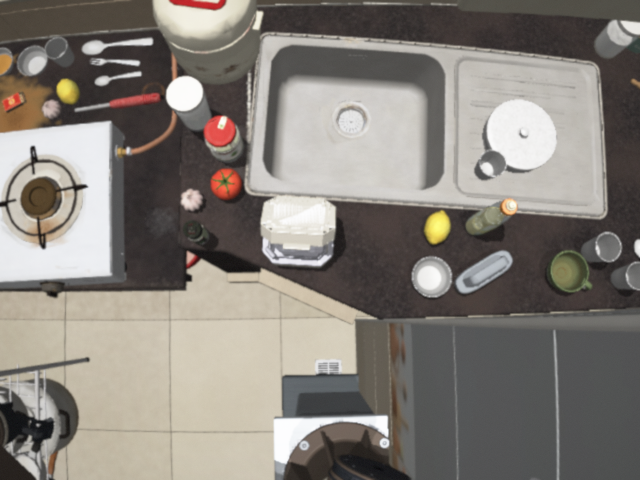

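View pics/side0.png

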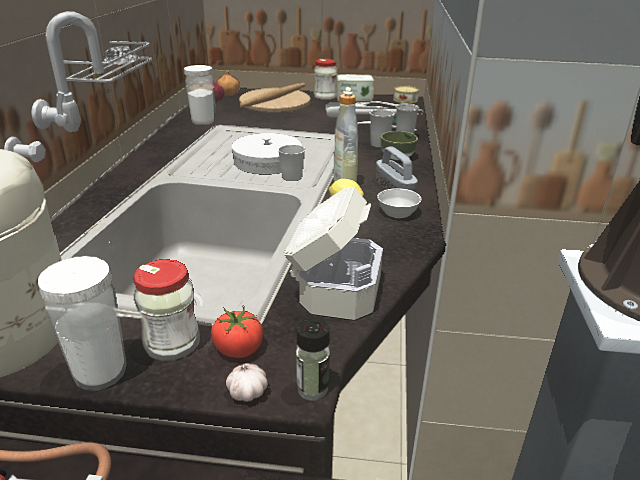

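The top view shows the box at about (298,232) with its front edge low in the picture. The side view shows it at about (340,270), with the cover half open and its lip towards the right. The jar is at (312,360), tomato at (237,333) and garlic at (246,382). I'll enlarge both.

```bash
python3 - <<'E'
from h import *
a=cv2.imread('pics/top0.png')[185:275,245:350]; cv2.imwrite('pics/topz.png',cv2.resize(a,None,fx=6,fy=6,interpolation=cv2.INTER_CUBIC))
a=cv2.imread('pics/side0.png')[175:325,275:395]; cv2.imwrite('pics/sidez.png',cv2.resize(a,None,fx=4,fy=4,interpolation=cv2.INTER_CUBIC))
E
```

```text
(no output)
```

View pics/topz.png

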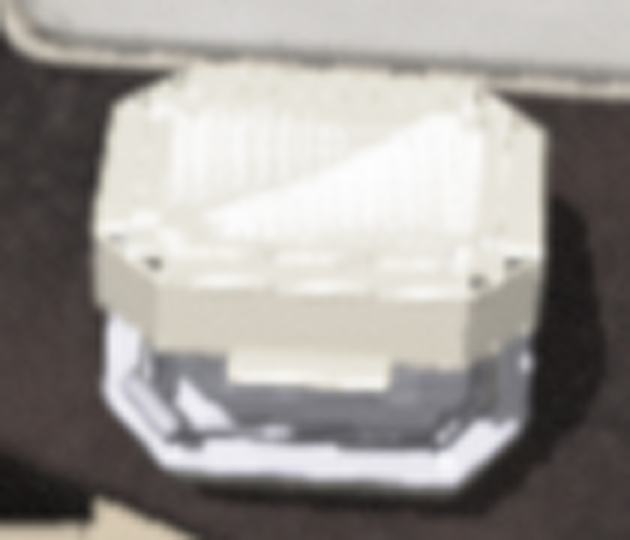

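View pics/sidez.png

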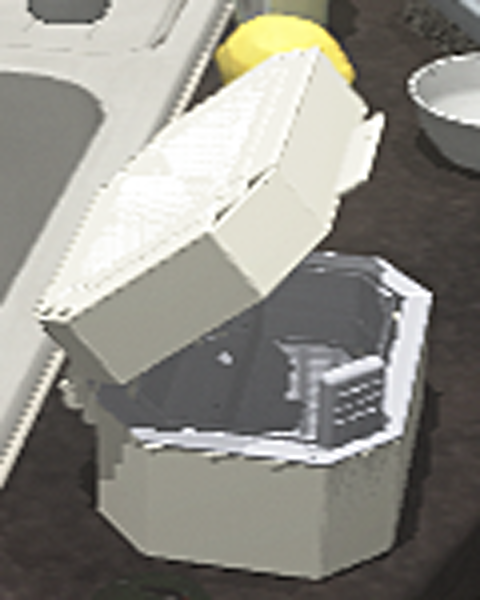

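```bash
python3 - <<'E'
from h import *
t=load('top0');s=load('side0')
T=lambda L:np.array(L,float)/6+[245,185]-0.4
S=lambda L:np.array(L,float)/4+[275,175]-0.4
p=T([(105,385),(165,468),(460,488),(525,420)]); P=onz(t,p,58);print(P.round(1))
print('dists',np.linalg.norm(np.diff(P,axis=0),axis=1), 'front yaw',np.degrees(np.arctan2(*(P[2]-P[1])[[0,1]])))
q=S([(142,440),(325,464),(405,434),(433,290)]); Q=onz(s,q,57);print('side',Q.round(1),np.linalg.norm(np.diff(Q,axis=0),axis=1))
q=S([(322,577),(392,552)]); print('bottom',onz(s,q,0).round(1))
print('lip',tri(t,T([(228,385),(390,387)]),s,S([(345,193),(378,140)])).round(1))
print('eartop',onz(s,S([(320,380),(380,358)]),90).round(1))
E
```

```text
[[534.7 174.5  58. ]
 [503.2 152.5  58. ]
 [493.4  43.4  58. ]
 [518.2  18.6  58. ]]
dists [ 38.39617721 109.60316518  35.04035727] front yaw -174.88855560544513
side [[598.5 165.2  57. ]
 [528.3 171.1  57. ]
 [499.2 147.1  57. ]
 [491.2  37.5  57. ]] [ 70.35124029  37.70999726 109.88988611]
bottom [[527.2 166.7   0. ]
 [500.7 147.1   0. ]]
lip [[525.4 124.5 147.1   5.6]
 [519.7  68.7 142.5   3.1]]
eartop [[532.2 164.5  90. ]
 [510.8 146.2  90. ]]
```

```bash
python3 - <<'E'
from h import *
M=np.array([(-35.5,78.5),(-60.5,53.5),(-60.5,-53.5),(-35.5,-78.5),(35.5,78.5),(-35.5,78.5),(-60.5,53.5),(-60.5,-53.5)])
P=np.array([(534.7,174.5),(503.2,152.5),(493.4,43.4),(518.2,18.6),(598.5,165.2),(528.3,171.1),(499.2,147.1),(491.2,37.5)])
for ix in(range(4),range(4,8),range(8)):
    ix=list(ix);m,p=M[ix],P[ix]
    H=(m-m.mean(0)).T@(p-p.mean(0));th=np.arctan2(H[0,1]-H[1,0],H[0,0]+H[1,1])
    R=np.array([[np.cos(th),-np.sin(th)],[np.sin(th),np.cos(th)]]);c=p.mean(0)-R@m.mean(0)
    print(np.degrees(th),c,(m@R.T+c-p).round(1).tolist())
print('ear',R@[-43,61]+c,'hinge',R@[67,0]+c,'diag',R@[-1,1]/2**.5,'x',R[:,0])
h=np.r_[R@[67,0]+c,59]; l=np.array([522.5,96.6,145]); d=l-h
print('lip local',R.T@d[:2],d[2],np.linalg.norm(d),np.degrees(np.arctan2(d[2],-(R.T@d[:2])[0])))
E
```

```text
-5.640122301351186 [560.14262345  92.5325696 ] [[-2.2, -0.4], [2.0, -0.8], [1.3, 1.8], [-1.1, -0.7]]
-4.349483444571253 [556.48616346  88.79388227] [[-0.7, -0.8], [-1.3, -1.3], [1.0, -0.4], [0.9, 2.5]]
-4.830898384383819 [558.17078825  90.88729565] [[-5.3, -2.4], [-0.8, -3.2], [-0.0, -0.7], [-2.0, -2.9], [1.7, 0.9], [1.1, 1.0], [3.2, 2.2], [2.2, 5.2]]
ear [520.46067025 155.29185295] hinge [624.93277669  85.24487602] diag [-0.6450457  0.764144 ] x [ 0.99644759 -0.08421522]
lip local [-103.02516758    2.68838725] 86.0 134.22895582078928 39.853355988978805
```

Both views agree. The box centre is about (558, 91) with yaw about -5°, the ear about (520.5, 155, 79), and the lip edge about (520, 96, 147), which puts the cover at about 40°. Next I go in front of the lip with shut fingers.

>>> arm_command(
  hand=[0,0,0,0,0,0,0,0,0,0,0,0,0,0,0,0,0,0,0,0],
  travel=[
    [2.4,-4.4,0],
    [4.8,-8.8,0],
    [7.2,-13.1,0],
    [9.6,-17.5,0],
    [12.0,-21.9,0],
    [14.4,-26.2,0],
    [16.8,-30.6,0],
    [19.2,-35,0],
    [21.6,-39.4,0],
    [24,-43.7,0],
    [26.4,-48.1,0],
    [28.8,-52.4,0],
    [28.8,-52.4,0],
    [28.8,-52.4,0],
    [28.8,-52.4,0],
    [28.8,-52.4,-4],
    [28.8,-52.4,-8],
    [28.8,-52.4,-10.2],
    [28.8,-52.4,-10.2],
    [28.8,-52.4,-10.2],
  ],
  yaw=[0,3,6,9,12.3,12.3,12.3,12.3,12.3,12.3,12.3,12.3,12.3,12.3,12.3,12.3,12.3,12.3,12.3,12.3],
)

```text
clock: 2.1
ee_pos: [479.6, 98.0, 202.3]
eef_rot: [[-0.001, 0.083, 0.997], [-0.0, 0.997, -0.083], [-1.0, -0.0, -0.001]]
ft_force: [0.5, -0.4, 0.3]
width: -0.006
```

```bash
cat > look.py <<'E'
import sys
from h import *
n=sys.argv[1]
s=get_state();print(s['clock'],s['ee_pos'].round(1),s['eef_rot'][:,1].round(3),s['ft_force'].round(2),s['width'])
t=take('top','t'+n);q=take('side','s'+n)
a=cv2.imread(f'pics/t{n}.png')[170:290,235:360];b=cv2.imread(f'pics/s{n}.png')[110:335,240:410]
cv2.imwrite(f'pics/z{n}.png',np.hstack([cv2.resize(a,(400,384),interpolation=2),cv2.resize(b,(400,529),interpolation=2)[:384] if 0 else cv2.resize(b,(290,384),interpolation=2)]))
E
python3 look.py 1
```

```text
2.1 [479.6  98.  202.3] [ 0.083  0.997 -0.   ] [ 0.5  -0.44  0.29] -0.005873228622375262
```

View pics/z1.png

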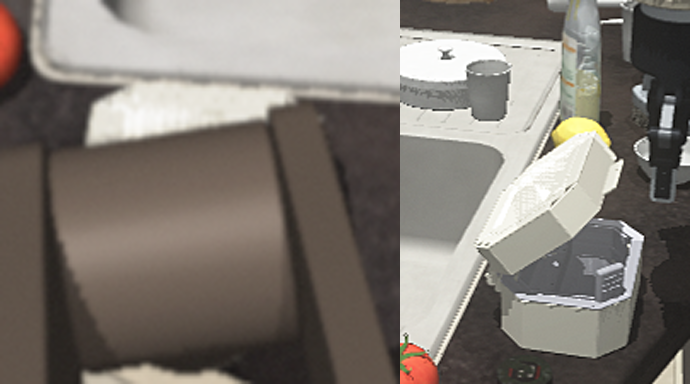

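The fingers hang in front of the lip: tip at about (662,200) in the zoom, lip at (620,165). Now I push along the arc to about 60°.

>>> arm_command(
  hand=[0,0,0,0,0,0,0,0,0,0,0,0,0,0,0,0],
  travel=[
    [0.8,-0.1,0],
    [1.6,-0.1,0],
    [2.2,-0.2,0],
    [2.6,-0.2,0],
    [2.8,-0.2,0],
    [3.2,-0.3,0.5],
    [3.6,-0.3,0.9],
    [4.0,-0.4,1.3],
    [4.5,-0.4,1.7],
    [5.0,-0.4,2.1],
    [5.5,-0.5,2.5],
    [6.0,-0.5,2.8],
    [6.5,-0.6,3.1],
    [6.5,-0.6,3.1],
    [6.5,-0.6,3.1],
    [6.5,-0.6,3.1],
  ],
  yaw=[0,0,0,0,0,0,0,0,0,0,0,0,0,0,0,0],
)

```text
clock: 3.8
ee_pos: [544.8, 91.0, 232.8]
eef_rot: [[-0.0, 0.085, 0.996], [-0.0, 0.996, -0.085], [-1.0, -0.0, -0.0]]
ft_force: [-1.3, 0.1, -0.8]
width: 0.0
```

```bash
python3 look.py 2
```

```text
3.8 [544.8  91.  232.8] [ 0.085  0.996 -0.   ] [-1.33  0.05 -0.8 ] 0.0001852797618820773
```

View pics/z2.png

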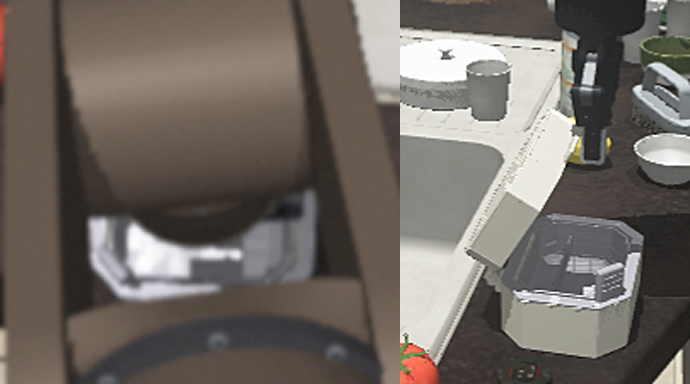

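>>> arm_command(
  hand=[0,0,0,0,0,0,0,0,0,0,0,0,0,0,0,0,0,0,0],
  travel=[
    [0.5,0,0.3],
    [1.1,-0.1,0.6],
    [1.7,-0.1,0.8],
    [2.2,-0.2,1.0],
    [2.8,-0.2,1.2],
    [3.4,-0.3,1.4],
    [4.0,-0.3,1.5],
    [4.6,-0.4,1.7],
    [5.2,-0.4,1.8],
    [5.8,-0.5,1.9],
    [6.4,-0.5,1.9],
    [6.9,-0.6,2.0],
    [7.4,-0.6,2.0],
    [7.8,-0.7,2.0],
    [8.2,-0.7,2.0],
    [8.5,-0.7,2.0],
    [8.5,-0.7,2.0],
    [8.5,-0.7,2.0],
    [8.5,-0.7,2.0],
  ],
  yaw=[0,0,0,0,0,0,0,0,0,0,0,0,0,0,0,0,0,0,0],
)

```text
clock: 5.8
ee_pos: [629.9, 84.0, 253.0]
eef_rot: [[0.0, 0.085, 0.996], [-0.0, 0.996, -0.085], [-1.0, -0.0, 0.0]]
ft_force: [-0.0, 0.6, 0.7]
width: 0.002
```

```bash
python3 look.py 3; python3 -c "
import cv2
a=cv2.imread('pics/s3.png')[125:325,260:410];cv2.imwrite('pics/sz3.png',cv2.resize(a,None,fx=3,fy=3,interpolation=2))"
```

```text
5.8 [629.9  84.  253. ] [ 0.085  0.996 -0.   ] [-0.04  0.64  0.73] 0.002124601240605515
```

View pics/sz3.png

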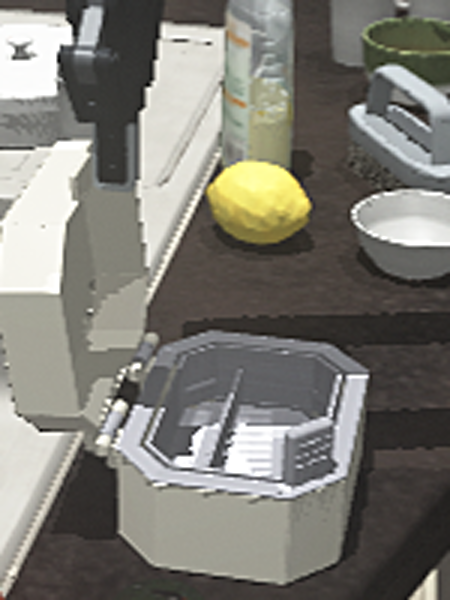

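```bash
python3 -c "
import cv2
a=cv2.imread('pics/s3.png')[160:285,255:320];cv2.imwrite('pics/sy3.png',cv2.resize(a,None,fx=6,fy=6,interpolation=cv2.INTER_CUBIC)[:800])"
```

```text
(no output)
```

View pics/sy3.png

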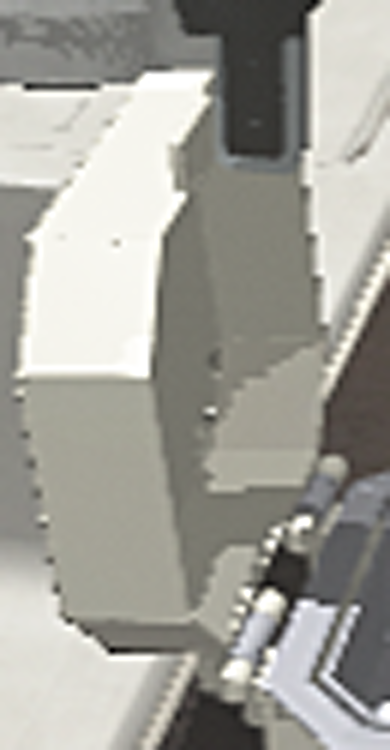

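```bash
cat > ang.py <<'E'
from h import *
def ang(f,uv,ly=78,c=np.array([558.,90.9,0]),yaw=-4.8):
    a=np.radians(yaw);X=np.array([np.cos(a),np.sin(a),0]);Y=np.array([-np.sin(a),np.cos(a),0])
    o,v=ray(f,uv);t=(ly-(o-c)@Y)/(v@Y);P=o+v*t[:,None]
    L=np.c_[(P-c)@X,P[:,2]];d=L[1]-L[0];print(L.round(1),'len',np.hypot(*d),'deg',90+np.degrees(np.arctan2(d[0],d[1])), [90+np.degrees(np.arctan2(l[0]-67,l[1]-59)) for l in L])
E
python3 - <<'E'
from ang import *
ang(load('s3'),np.array([(195,612),(155,378)])/6+[255,160]-.4)
ang(load('s3'),np.array([(65,605),(20,372)])/6+[255,160]-.4)
E
```

```text
[[ 69.3  93.8]
 [ 78.  159. ]] len 65.76906164729074 deg 97.54925722787783 [np.float64(93.8589015251655), np.float64(96.27102927913947)]
[[103.2  91. ]
 [111.9 156.4]] len 66.00388909269745 deg 97.54456433814552 [np.float64(138.49878848634683), np.float64(114.71537131907928)]
```

The cover is at about 97.5°: the two rim edges agree, at 66 mm long against about 70. Another 15 mm gives about 104°. Then I retreat forward and up.

>>> arm_command(
  hand=[0,0,0,0,0,0,0,0,0,0,0,0,0],
  travel=[
    [0.4,0,0],
    [0.8,-0.1,0],
    [1.1,-0.1,0],
    [1.4,-0.1,0],
    [1.6,-0.1,0],
    [1.6,-0.1,0],
    [1.6,-0.1,0],
    [1.0,-0.1,0],
    [0,0,0],
    [-2,0.1,0],
    [-6,0.5,0],
    [-10,1,2],
    [-10,1,2],
  ],
  yaw=[0,0,0,0,0,0,0,0,0,0,0,0,0],
)

```text
clock: 7.2
ee_pos: [525.1, 94.4, 274.4]
eef_rot: [[-0.002, 0.084, 0.996], [0.0, 0.996, -0.084], [-1.0, -0.0, -0.002]]
ft_force: [-0.4, 0.7, -0.8]
width: 0.001
```

```bash
python3 look.py 4; python3 -c "
import cv2
a=cv2.imread('pics/s4.png')[160:285,240:320];cv2.imwrite('pics/sy4.png',cv2.resize(a,None,fx=6,fy=6,interpolation=cv2.INTER_CUBIC)[:800])"
```

```text
7.2 [525.1  94.4 274.4] [ 0.084  0.996 -0.   ] [-0.42  0.7  -0.78] 0.0010792436668911796
```

View pics/sy4.png

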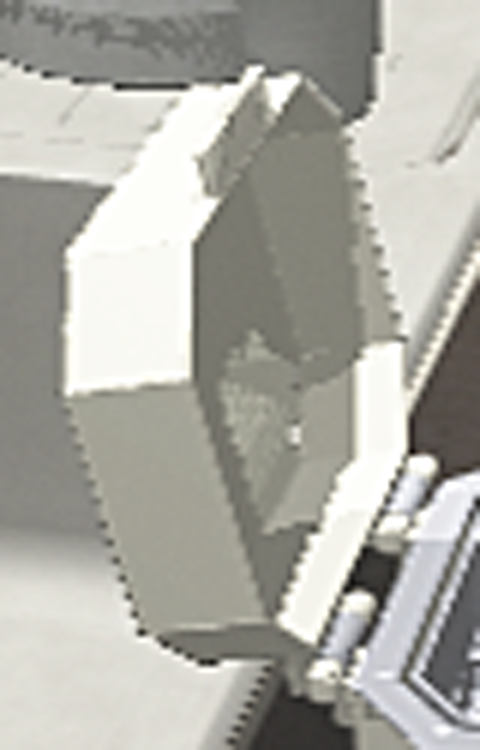

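View pics/z4.png

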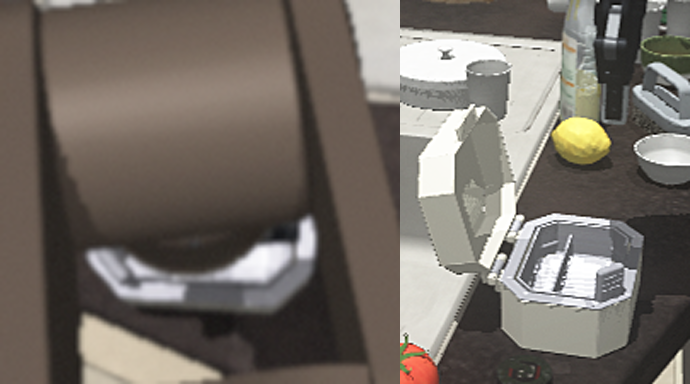

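```bash
python3 - <<'E'
from ang import *
ang(load('s4'),np.array([(274,622),(192,383)])/6+[240,160]-.4)
ang(load('s4'),np.array([(142,625),(68,393)])/6+[240,160]-.4)
# box check: same corners, ear
S=load('s4')
P=onz(S,np.array([(325,464),(405,434)])/4+[275,175]-.4,57);print(P)
a=cv2.imread('pics/s4.png')[235:325,300:400];cv2.imwrite('pics/b4.png',cv2.resize(a,None,fx=7,fy=6,interpolation=cv2.INTER_CUBIC))
a=cv2.imread('pics/s0.png') if 0 else cv2.imread('pics/side0.png')[235:325,300:400];cv2.imwrite('pics/b0.png',cv2.resize(a,None,fx=7,fy=6,interpolation=cv2.INTER_CUBIC))
E
```

```text
[[ 72.3  90.4]
 [ 91.3 156. ]] len 68.2752786519571 deg 106.17906547174937 [np.float64(99.49738316872566), np.float64(104.0553823600032)]
[[106.9  84.5]
 [122.9 149.3]] len 66.73300609585857 deg 103.86709678768531 [np.float64(147.39197264002877), np.float64(121.74559748603363)]
[[528.34903658 171.09716051  57.        ]
 [499.24385572 147.11941373  57.        ]]
```

View pics/b4.png

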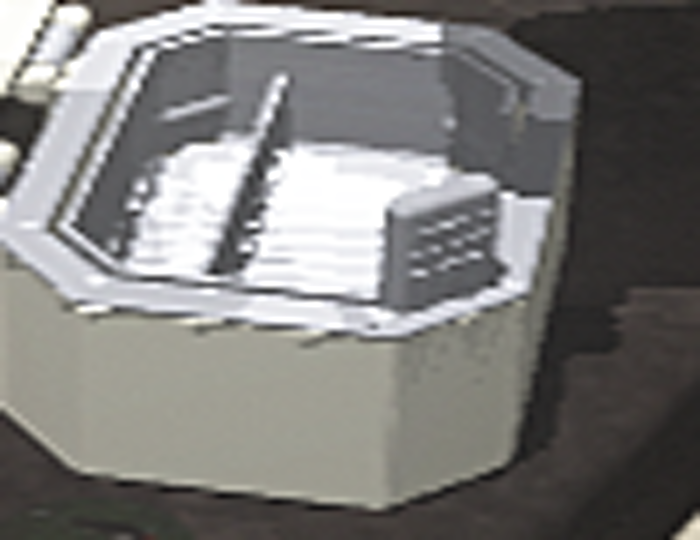

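View pics/b0.png

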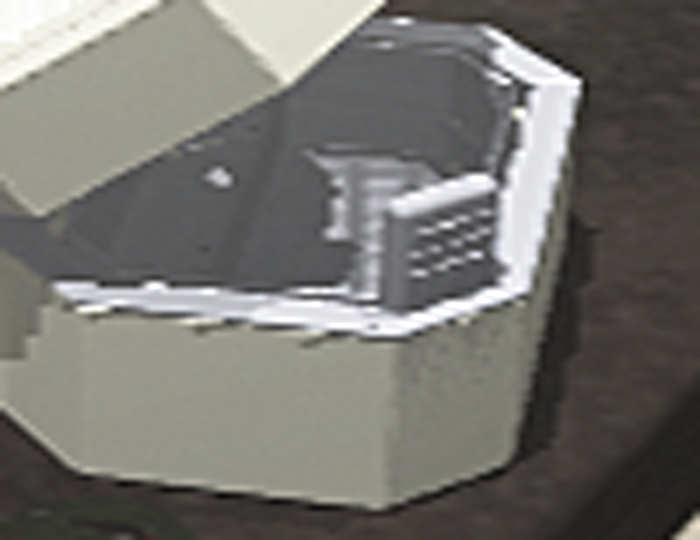

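The cover stands at about 104–106° and the box corners sit at the same pixels as before. Now I refine the ear.

```bash
python3 - <<'E'
from h import *
S=load('s4')
p=np.array([(397,206),(492,180)])/[7,6]+[300,235]-.4
P=onz(S,p,90);print(P,P.mean(0),np.linalg.norm(P[1]-P[0]))
t=load('top0'); # visible ear in top0
a=cv2.imread('pics/top0.png')[225:275,250:300];cv2.imwrite('pics/e0.png',cv2.resize(a,None,fx=11,fy=11,interpolation=cv2.INTER_CUBIC))
print(proj(t,[[520.5,155.3,90],[520.5,155.3,58]]))
print(proj(t,[[520.5,155.3,90],[520.5,155.3,58]])*11-[250*11,225*11])
E
```

```text
[[529.77069304 162.32913102  90.        ]
 [510.31809966 147.57502434  90.        ]] [520.04439635 154.95207768  90.        ] 24.41489408365677
[[269.74279483 253.24691473]
 [270.76058035 254.90339257]]
[[217.1707431  310.71606208]
 [228.36638384 328.93731831]]
```

View pics/e0.png

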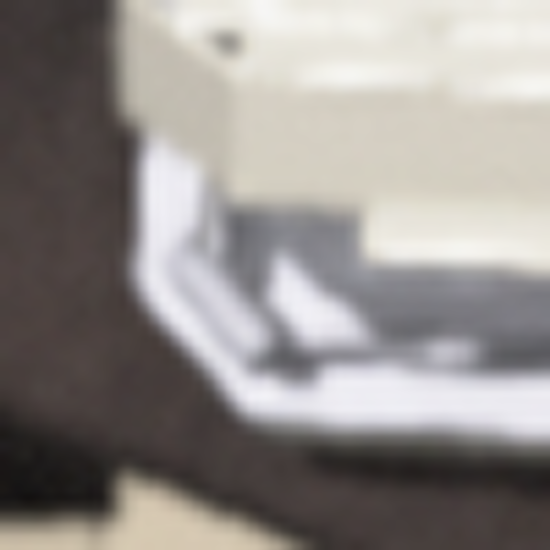

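The ear is confirmed at about (520.5, 155), with its top at z≈90. The tool can't tilt, so I'll grip it shallowly, about 10 mm down from the top, so the tray can tip inside the pads. First I go above it with the jaws along the diagonal.

>>> arm_command(
  hand=[0.5,0.5,0.5,0.5,0.5,0.5,0.5,0.5,0.5,0.5,0.5,0.5,0.5],
  travel=[
    [0,1,0],
    [-0.4,3,0],
    [-0.9,5,0],
    [-0.9,6.1,0],
    [-0.9,6.1,0],
    [-0.9,6.1,0],
    [-0.9,6.1,0],
    [-0.9,6.1,-3],
    [-0.9,6.1,-6],
    [-0.9,6.1,-7.5],
    [-0.9,6.1,-7.5],
    [-0.9,6.1,-7.5],
    [-0.9,6.1,-7.5],
  ],
  yaw=[7,14,21,28,35,42,45,45,45,45,45,45,45],
)

```text
clock: 8.6
ee_pos: [521.7, 155.1, 198.7]
eef_rot: [[0.001, -0.644, 0.765], [0.0, 0.765, 0.644], [-1.0, -0.001, 0.001]]
ft_force: [0.5, -0.4, 0.3]
width: 0.5
```

```bash
python3 look.py 5; python3 -c "
import cv2
a=cv2.imread('pics/s5.png')[200:325,290:400];cv2.imwrite('pics/sy5.png',cv2.resize(a,None,fx=4.7,fy=4.7,interpolation=cv2.INTER_CUBIC))"
```

```text
8.6 [521.7 155.1 198.7] [-0.644  0.765 -0.001] [ 0.45 -0.45  0.29] 0.5000454970101346
```

View pics/sy5.png

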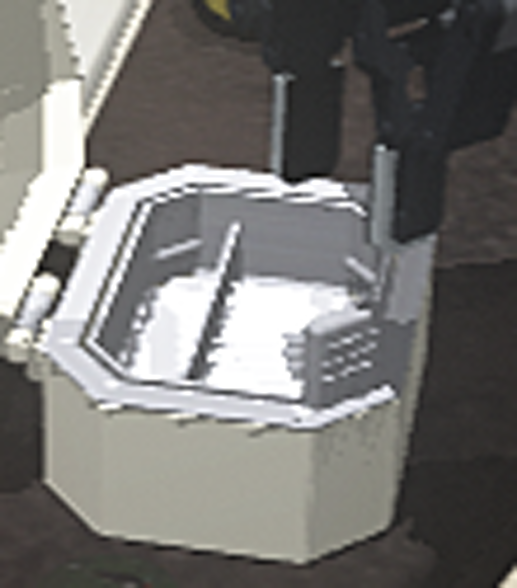

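>>> arm_command(
  hand=[0.5,0.5,0.5,0.5,0.5,0.35,0.25,0.15,0.1,0.05,0,0,0,0],
  travel=[
    [0,0,-1.5],
    [0,0,-3],
    [0,0,-4.2],
    [0,0,-4.6],
    [0,0,-4.6],
    [0,0,-4.6],
    [0,0,-4.6],
    [0,0,-4.6],
    [0,0,-4.6],
    [0,0,-4.6],
    [0,0,-4.6],
    [0,0,-4.6],
    [0,0,-4.6],
    [0,0,-4.6],
  ],
  yaw=[0,0,0,0,0,0,0,0,0,0,0,0,0,0],
)

```text
clock: 10.1
ee_pos: [521.1, 155.0, 152.5]
eef_rot: [[0.001, -0.644, 0.765], [0.0, 0.765, 0.644], [-1.0, -0.0, 0.001]]
ft_force: [-1.5, -0.9, 9.7]
width: 0.085
```

```bash
python3 look.py 6; python3 -c "
import cv2
a=cv2.imread('pics/s6.png')[200:325,290:400];cv2.imwrite('pics/sy6.png',cv2.resize(a,None,fx=4.7,fy=4.7,interpolation=cv2.INTER_CUBIC))"
```

```text
10.1 [521.1 155.  152.5] [-0.644  0.765 -0.   ] [-1.5  -0.9   9.68] 0.08529249273557211
```

View pics/sy6.png

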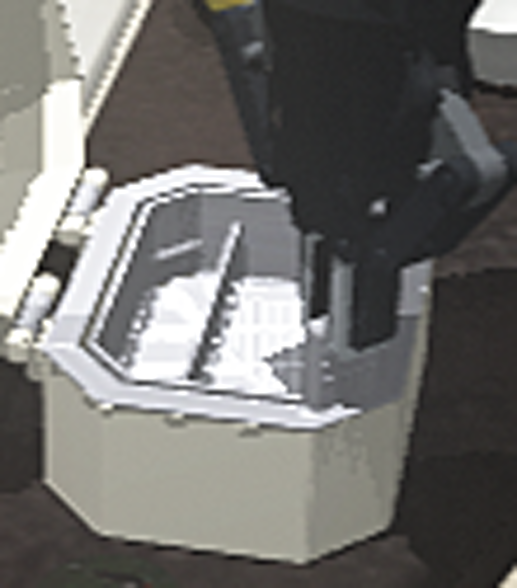

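The ear is gripped: width 0.085, box and tray unmoved. Now I peel the first 22 mm along the tipping arc and look.

>>> arm_command(
  hand=[0,0,0,0,0,0],
  travel=[
    [0.1,-0.1,0.8],
    [0.2,-0.25,1.6],
    [0.35,-0.4,2.2],
    [0.35,-0.4,2.2],
    [0.35,-0.4,2.2],
    [0.35,-0.4,2.2],
  ],
  yaw=[0,0,0,0,0,0],
)

```text
clock: 10.8
ee_pos: [524.3, 151.0, 173.8]
eef_rot: [[-0.0, -0.644, 0.765], [-0.0, 0.765, 0.644], [-1.0, 0.0, -0.0]]
ft_force: [-0.9, 2.6, -0.9]
width: 0.082
```

```bash
python3 look.py 7; python3 -c "
import cv2
a=cv2.imread('pics/s7.png')[200:325,290:400];cv2.imwrite('pics/sy7.png',cv2.resize(a,None,fx=4.7,fy=4.7,interpolation=cv2.INTER_CUBIC))"
```

```text
10.8 [524.3 151.  173.8] [-0.644  0.765  0.   ] [-0.91  2.64 -0.94] 0.08225192087425524
```

View pics/sy7.png

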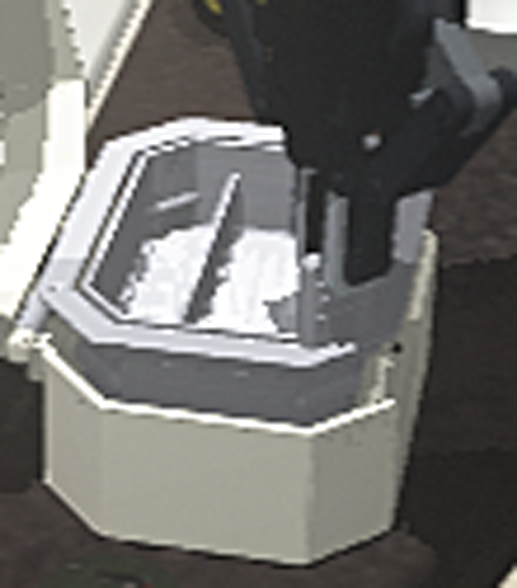

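The tray has come up on the left-back side too. I need to measure how level it is.

```bash
python3 - <<'E'
from h import *
t=cv2.imread('pics/t7.png')[195:285,245:350];cv2.imwrite('pics/tz7.png',cv2.resize(t,None,fx=6,fy=6,interpolation=2))
s=cv2.imread('pics/s7.png')[215:300,290:395];cv2.imwrite('pics/su7.png',cv2.resize(s,None,fx=7,fy=7,interpolation=2))
E
```

```text
(no output)
```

View pics/tz7.png

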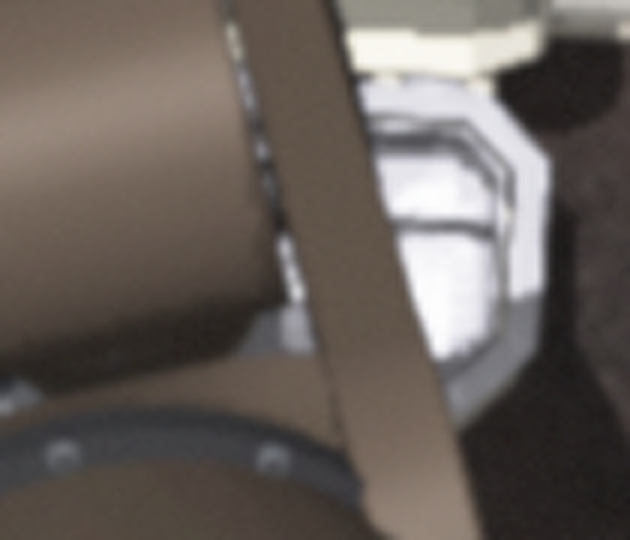

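View pics/su7.png

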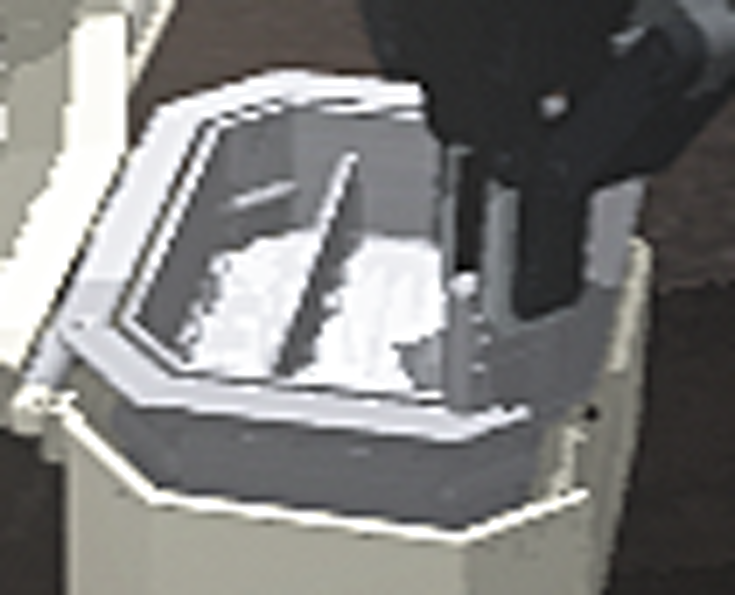

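```bash
python3 - <<'E'
from h import *
t=load('t7');s=load('s7')
T=np.array([(490,85),(550,163)])/6+[245,195]-.4
S=np.array([(158,106),(287,72)])/7+[290,215]-.4
print(tri(t,T,s,S).round(1))
# expected far corner pts (seated) 58.5
a=np.radians(-4.8);R=np.array([[np.cos(a),-np.sin(a)],[np.sin(a),np.cos(a)]])
L=np.array([(60.5,-53.5),(35.5,-78.5),(60.5,53.5),(35.5,78.5),(-35.5,78.5),(-60.5,53.5)]);W=L@R.T+[558,90.9]
for z in (58.5,68.5,78.5):
    p=proj(s,np.c_[W+[3,-3.5],np.full(6,z)]); print(z,((p-[290,215]+.4)*7).round().tolist())
E
```

```text
[[616.4  29.5  76.9   4.7]
 [586.7   8.2  77.2   4.5]]
58.5 [[147.0, 167.0], [265.0, 131.0], [41.0, 400.0], [125.0, 476.0], [447.0, 518.0], [577.0, 468.0]]
68.5 [[147.0, 132.0], [266.0, 96.0], [41.0, 363.0], [125.0, 438.0], [449.0, 480.0], [580.0, 430.0]]
78.5 [[147.0, 97.0], [267.0, 61.0], [40.0, 325.0], [125.0, 399.0], [451.0, 441.0], [583.0, 392.0]]
```

The tray is up about 19 mm almost flat, with far-corner points at z≈77. It freed without moving the box, but the far corner did not stay down. I can still get the peel pose. If I loosen the jaws by about 1 mm, the tray should jam tilted in the pads and drop its far corner back onto the box while the ear stays up.

>>> arm_command(
  hand=[0.08,0.085,0.09,0.09,0.095,0.095,0.1,0.1],
  travel=[
    [0,0,0],
    [0,0,0],
    [0,0,0],
    [0,0,0],
    [0,0,0],
    [0,0,0],
    [0,0,0],
    [0,0,0],
  ],
  yaw=[0,0,0,0,0,0,0,0],
)

```text
clock: 11.7
ee_pos: [524.5, 151.0, 173.9]
eef_rot: [[0.0, -0.644, 0.765], [-0.0, 0.765, 0.644], [-1.0, -0.0, 0.0]]
ft_force: [-2.8, 2.0, -0.7]
width: 0.097
```

```bash
cat > z.sh <<'E'
python3 look.py $1; python3 -c "
import cv2
s=cv2.imread('pics/s$1.png')[215:300,290:395];cv2.imwrite('pics/su$1.png',cv2.resize(s,None,fx=7,fy=7,interpolation=2))"
E
bash z.sh 8
```

```text
11.7 [524.5 151.  173.9] [-0.644  0.765 -0.   ] [-2.81  1.96 -0.75] 0.09694765946314887
```

View pics/su8.png

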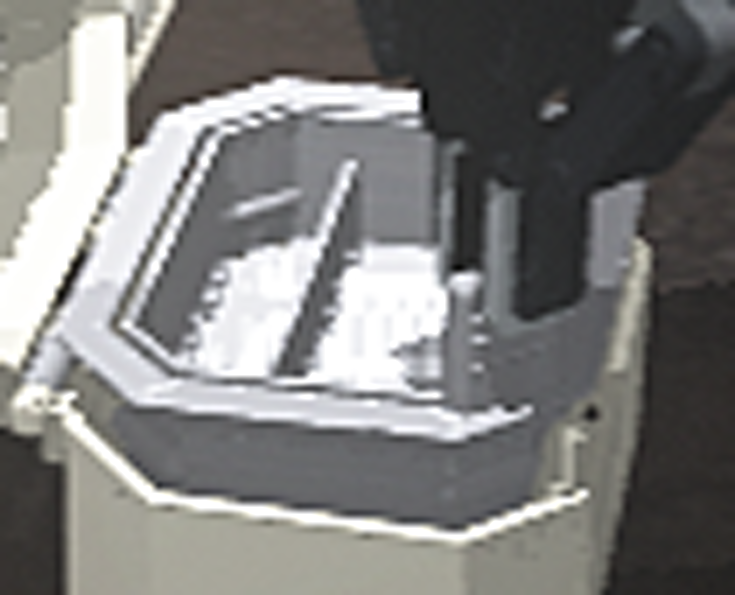

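It is tipping: the far corner went from row 106 to 113 while the ear stayed. I loosen a little more.

>>> arm_command(
  hand=[0.105,0.105,0.11,0.11,0.11],
  travel=[
    [0,0,0],
    [0,0,0],
    [0,0,0],
    [0,0,0],
    [0,0,0],
  ],
  yaw=[0,0,0,0,0],
)

```text
clock: 12.3
ee_pos: [524.5, 151.0, 174.0]
eef_rot: [[0.0, -0.644, 0.765], [0.0, 0.765, 0.644], [-1.0, -0.0, 0.0]]
ft_force: [-1.8, 2.6, 0.4]
width: 0.108
```

```bash
bash z.sh 9
```

```text
12.3 [524.5 151.  174. ] [-0.644  0.765 -0.   ] [-1.75  2.61  0.41] 0.10774799887997964
```

View pics/su9.png

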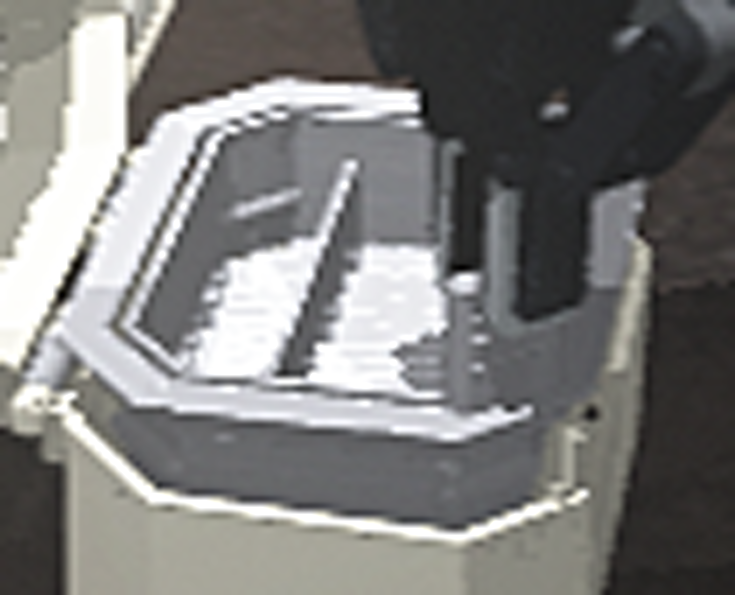

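>>> arm_command(
  hand=[0.115,0.12,0.125,0.13,0.13,0.13],
  travel=[
    [0,0,0],
    [0,0,0],
    [0,0,0],
    [0,0,0],
    [0,0,0],
    [0,0,0],
  ],
  yaw=[0,0,0,0,0,0],
)

```text
clock: 13.0
ee_pos: [524.5, 151.0, 173.9]
eef_rot: [[0.0, -0.644, 0.765], [-0.0, 0.765, 0.644], [-1.0, -0.0, 0.0]]
ft_force: [-0.5, 1.2, -0.3]
width: 0.13
```

```bash
bash z.sh 10
```

```text
13.0 [524.5 151.  173.9] [-0.644  0.765 -0.   ] [-0.49  1.23 -0.31] 0.12972097184292197
```

View pics/su10.png

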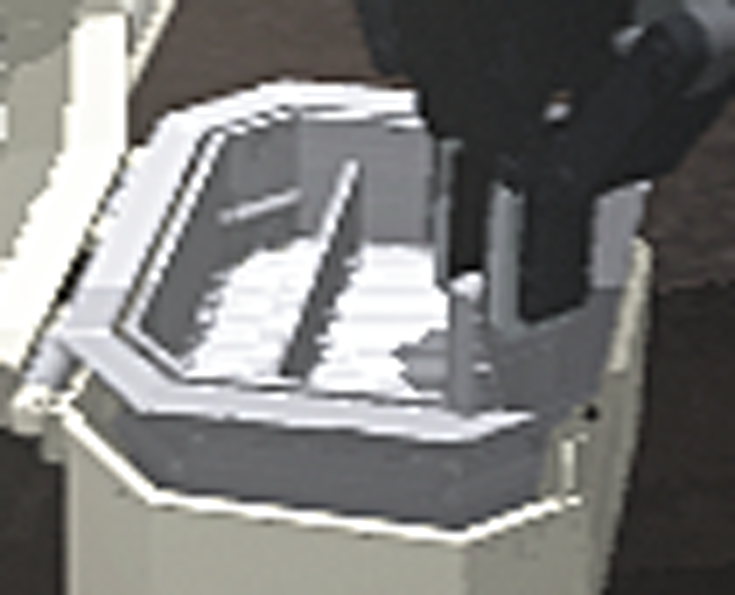

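```bash
python3 - <<'E'
from h import *
t=cv2.imread('pics/t10.png')[195:285,245:350];cv2.imwrite('pics/tz10.png',cv2.resize(t,None,fx=6,fy=6,interpolation=2))
s=cv2.imread('pics/s10.png')[205:325,275:395];cv2.imwrite('pics/sv10.png',cv2.resize(s,None,fx=5,fy=5,interpolation=2))
E
```

```text
(no output)
```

View pics/tz10.png

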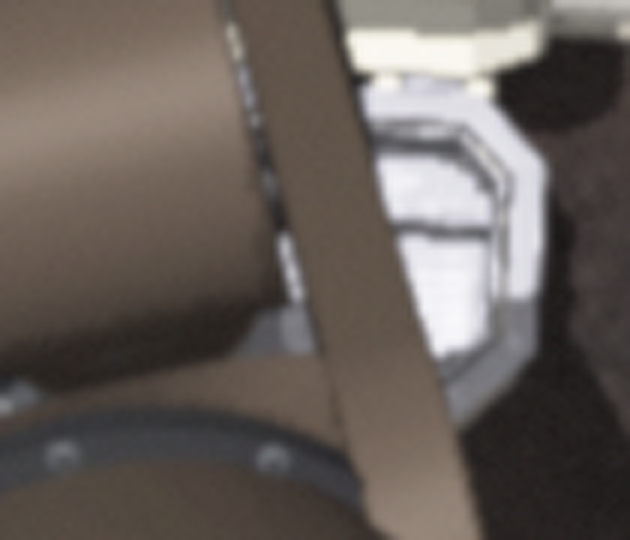

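View pics/sv10.png

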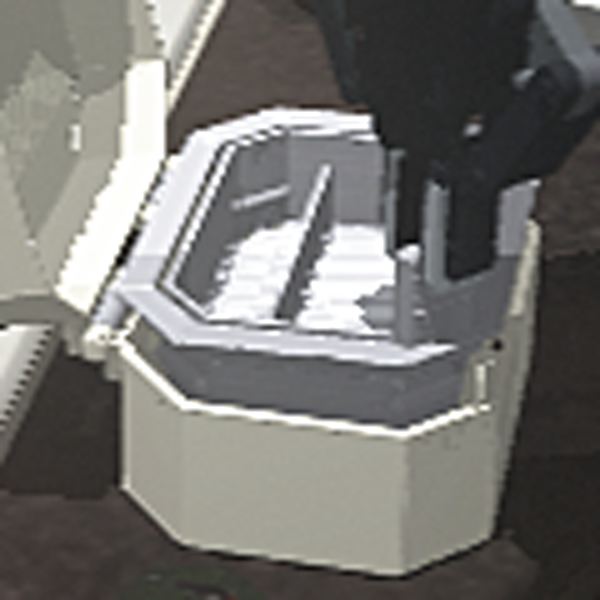

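```bash
python3 - <<'E'
from h import *
t=load('t10');s=load('s10')
T=np.array([(490,88),(546,165)])/6+[245,195]-.4
S=np.array([(165,113),(290,82)])/7+[290,215]-.4
print(tri(t,T,s,S).round(1))
# left side front corner & back-left on plane candidates, known x,y: use 2D model dist. print z via vertical plane ly=78.5
c=np.array([560.5,88,0]);a=np.radians(-4.8);X=np.array([np.cos(a),np.sin(a),0]);Y=np.array([-np.sin(a),np.cos(a),0])
for n in('s7','s10'):
  f=load(n);uv=np.array([(65,325),(145,402),(455,437),(530,408)])/7+[290,215]-.4
  o,v=ray(f,uv)
  for z in(74,78,82): 
    P=onz(f,uv,z);print(n,z,P.round(1)[:,:2].tolist(),np.linalg.norm(np.diff(P,axis=0),axis=1).round(1))
  break
# box near rim corner check
print('boxrim',onz(load('s10'),np.array([(152,497),(458,540),(585,493)])/7+[290,215]-.4,56).round(1))
E
```

```text
[[615.1  29.5  75.1   5.7]
 [586.    9.6  75.3   5.1]]
s7 74 [[621.5, 128.0], [599.4, 156.3], [531.7, 160.3], [516.4, 146.8]] [35.9 67.8 20.5]
s7 78 [[620.5, 134.2], [598.6, 162.3], [531.5, 166.3], [516.3, 152.9]] [35.6 67.2 20.3]
s7 82 [[619.4, 140.4], [597.8, 168.2], [531.3, 172.2], [516.2, 158.9]] [35.2 66.6 20.1]
boxrim [[596.5 166.1  56. ]
 [529.4 172.8  56. ]
 [503.1 151.4  56. ]]
```

The jaws are open about 4 mm past the ear, yet the tray hardly dropped, so its well is probably touching the box because of my shift towards the far corner. I shift back half of it to free it.

>>> arm_command(
  hand=[0.13,0.13,0.13,0.13,0.13],
  travel=[
    [-0.1,0.1,0],
    [-0.2,0.2,0],
    [-0.3,0.35,0],
    [-0.3,0.35,0],
    [-0.3,0.35,0],
  ],
  yaw=[0,0,0,0,0],
)

```text
clock: 13.6
ee_pos: [521.5, 154.6, 174.0]
eef_rot: [[0.0, -0.645, 0.765], [-0.0, 0.765, 0.645], [-1.0, -0.0, 0.0]]
ft_force: [-0.3, -0.1, -0.1]
width: 0.13
```

```bash
bash z.sh 11
```

```text
13.6 [521.5 154.6 174. ] [-0.645  0.765 -0.   ] [-0.26 -0.08 -0.08] 0.13040571260455575
```

View pics/su11.png

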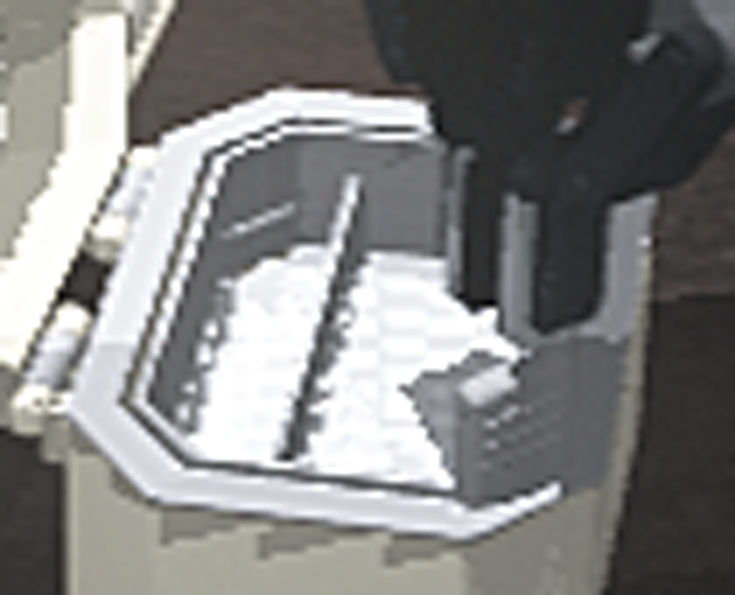

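The ear slipped out and the tray fell back into the box, with the far corner apparently still up about 9 mm at (170,130). I'll clear the arm and look properly.

>>> arm_command(
  hand=[0.13,0,0,0,0,0,0,0,0],
  travel=[
    [0,0,3],
    [0,0,7],
    [0,2,10],
    [-1,7,10],
    [-2,12,10],
    [-3,17,10],
    [-4,22,10],
    [-4,22,10],
    [-4,22,10],
  ],
  yaw=[0,0,0,0,0,0,0,0,0],
)

```text
clock: 14.6
ee_pos: [480.8, 375.7, 273.6]
eef_rot: [[-0.0, -0.646, 0.763], [-0.0, 0.763, 0.646], [-1.0, -0.0, -0.0]]
ft_force: [0.8, -0.0, 0.1]
width: 0.002
```

```bash
python3 look.py 12; python3 -c "
import cv2
s=cv2.imread('pics/s12.png')[165:320,265:395];t=cv2.imread('pics/t12.png')[190:285,245:350]
s=cv2.resize(s,None,fx=3.8,fy=3.8,interpolation=2);cv2.imwrite('pics/su12.png',s)
cv2.imwrite('pics/tu12.png',cv2.resize(t,None,fx=6,fy=6,interpolation=2))"
```

```text
14.6 [480.8 375.7 273.6] [-0.646  0.763 -0.   ] [ 0.8  -0.01  0.09] 0.0018301574383299732
```

View pics/su12.png

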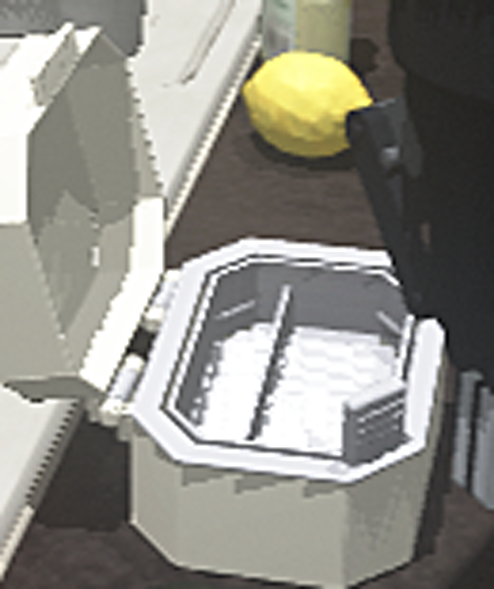

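View pics/tu12.png

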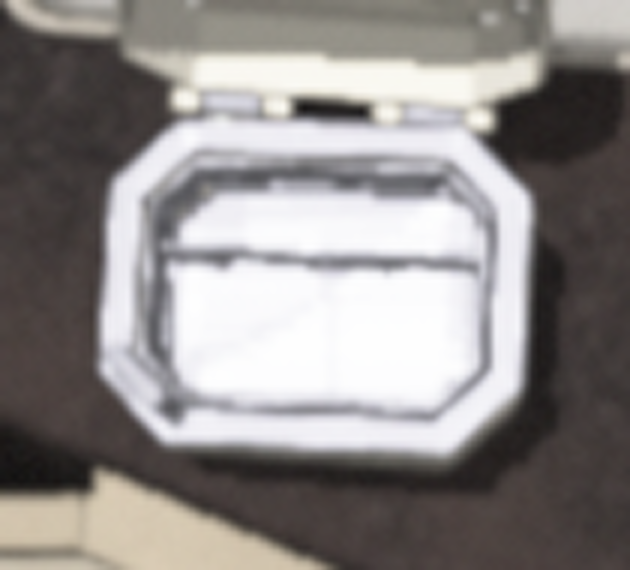

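```bash
python3 - <<'E'
from h import *
s=load('s12');t=load('t12')
S=np.array([(132,412),(180,466),(345,480),(415,447),(444,325),(190,262),(250,240)])/3.8+[265,165]-.4
names=['bl1','bl2','fl1','fl2','fr1','br1','br2']
L=np.array([(60.5,53.5),(35.5,78.5),(-35.5,78.5),(-60.5,53.5),(-60.5,-53.5),(60.5,-53.5),(35.5,-78.5)])
T=np.array([(112,185),(180,125),None and 0 or (465,130),(530,190),(522,385),(455,458),(165,442),(102,360)])/6+[245,190]-.4
TL=['bl2','bl1','br1','br2','fr2','fr1','fl2','fl1']
d=dict(zip(TL,T));e=dict(zip(names,S))
for n in names: print(n,tri(t,[d[n]],s,[e[n]]).round(1)[0])
a=np.radians(-4.8);R=np.array([[np.cos(a),-np.sin(a)],[np.sin(a),np.cos(a)]])
W=L@R.T+[557,90]
p=proj(s,np.c_[W,np.full(7,57.5)]);print(np.c_[S,p].round(1))
a=cv2.imread('pics/s4.png')[225:300,295:390];b=cv2.imread('pics/s12.png')[225:300,295:390]
cv2.imwrite('pics/cmp.png',np.vstack([cv2.resize(a,None,fx=4,fy=4,interpolation=2),cv2.resize(b,None,fx=4,fy=4,interpolation=2)]))
E
```

```text
bl1 [619.1 145.2  63.2   2. ]
bl2 [596.8 171.3  57.2   4.3]
fl1 [530.7 175.6  59.8   3.8]
fl2 [501.9 152.3  61.7   1.1]
fr1 [493.5  45.2  55.4   0.5]
br1 [611.1  38.8  75.1   5.1]
br2 [587.2  15.5  75.7   6.5]
[[299.3 273.  297.8 273.4]
 [312.  287.2 309.8 284.3]
 [355.4 290.9 356.  290.4]
 [373.8 282.2 374.6 283.2]
 [381.4 250.1 382.2 248.1]
 [314.6 233.5 312.6 239.9]
 [330.4 227.8 329.6 234.6]]
```

View pics/cmp.png

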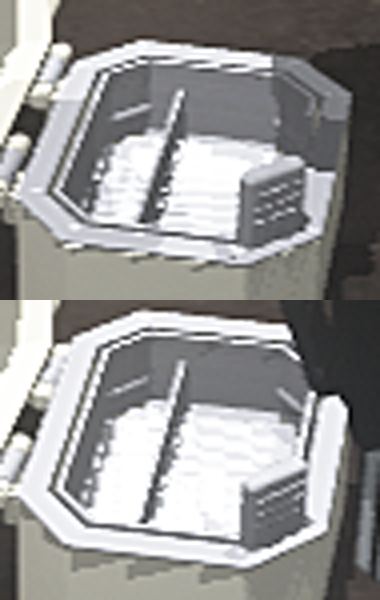

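The far corner rests about 14 mm high while the other three corners look seated. I'll press the rim down near the far corner with shut fingers, clear of the cover, to re-seat it.

>>> arm_command(
  hand=[0,0,0,0,0,0,0,0,0,0,0,0,0,0,0,0,0,0],
  travel=[
    [1.1,-4,0],
    [2.2,-8,0],
    [3.3,-12,0],
    [4.4,-16,0],
    [5.5,-20,0],
    [6.6,-24,0],
    [7.7,-28,0],
    [8.8,-32,0],
    [9.8,-35.8,0],
    [9.8,-35.8,0],
    [9.8,-35.8,-4],
    [9.8,-35.8,-8],
    [9.8,-35.8,-10.5],
    [9.8,-35.8,-11.5],
    [9.8,-35.8,-12.5],
    [9.8,-35.8,-13],
    [9.8,-35.8,-13.3],
    [9.8,-35.8,-13.3],
  ],
  yaw=[-7,-14,-21,-28,-35,-42,-45,-45,-45,-45,-45,-45,-45,-45,-45,-45,-45,-45],
)

```text
clock: 16.5
ee_pos: [579.7, 16.5, 141.4]
eef_rot: [[0.001, 0.085, 0.996], [0.0, 0.996, -0.085], [-1.0, 0.0, 0.001]]
ft_force: [0.8, -1.1, 0.2]
width: 0.002
```

```bash
bash z.sh 13
```

```text
16.5 [579.7  16.5 141.4] [0.085 0.996 0.   ] [ 0.82 -1.12  0.24] 0.0016119461653940647
```

View pics/su13.png

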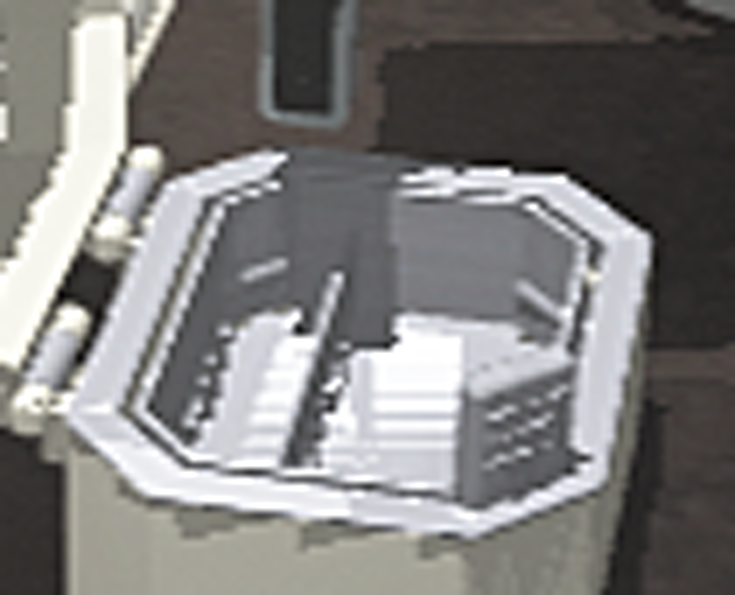

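The far corner snapped back: it is at (170,180)/(275,150), the same pixels as when seated. Next I re-measure the ear and set a new grip.

```bash
python3 - <<'E'
from h import *
s=load('s13')
p=np.array([(472,385),(568,350)])/7+[290,215]-.4
P=onz(s,p,90);print(P,P.mean(0))
E
python3 -c "
import cv2
s=cv2.imread('pics/s13.png')[255:300,340:390];cv2.imwrite('pics/ear13.png',cv2.resize(s,None,fx=10,fy=10,interpolation=2))"
```

```text
[[528.60222144 163.97736227  90.        ]
 [509.03846481 147.39199611  90.        ]] [518.82034313 155.68467919  90.        ]
```

View pics/ear13.png

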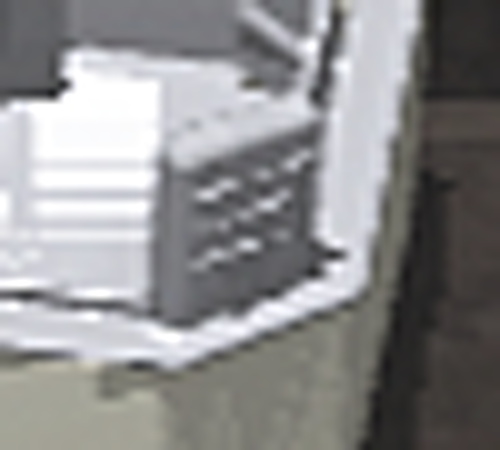

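>>> arm_command(
  hand=[0,0.4,0.4,0.4,0.4,0.4,0.4,0.4,0.4,0.4,0.4,0.4,0.4],
  travel=[
    [0,0,4],
    [0,0,8],
    [-0.5,2,10],
    [-2,5,10],
    [-4,9,10],
    [-5.9,13.8,10],
    [-5.9,13.8,10],
    [-5.9,13.8,10],
    [-5.9,13.8,8],
    [-5.9,13.8,5],
    [-5.9,13.8,4],
    [-5.9,13.8,4],
    [-5.9,13.8,4],
  ],
  yaw=[0,0,8,16,24,32,40,45,45,45,45,45,45],
)

```text
clock: 17.9
ee_pos: [520.8, 154.6, 181.7]
eef_rot: [[0.001, -0.644, 0.765], [0.0, 0.765, 0.644], [-1.0, -0.0, 0.001]]
ft_force: [-0.1, 0.0, -0.7]
width: 0.398
```

>>> arm_command(
  hand=[0.4,0.4,0.4,0.4,0.3,0.2,0.15,0.1,0.08,0.06,0.04,0.04],
  travel=[
    [-0.1,0.1,-1],
    [-0.1,0.1,-2],
    [-0.1,0.1,-2.9],
    [-0.1,0.1,-2.9],
    [-0.1,0.1,-2.9],
    [-0.1,0.1,-2.9],
    [-0.1,0.1,-2.9],
    [-0.1,0.1,-2.9],
    [-0.1,0.1,-2.9],
    [-0.1,0.1,-2.9],
    [-0.1,0.1,-2.9],
    [-0.1,0.1,-2.9],
  ],
  yaw=[0,0,0,0,0,0,0,0,0,0,0,0],
)

```text
clock: 19.1
ee_pos: [519.7, 155.6, 152.4]
eef_rot: [[0.001, -0.645, 0.765], [0.0, 0.765, 0.645], [-1.0, -0.0, 0.001]]
ft_force: [-0.3, -0.4, 7.1]
width: 0.082
```

>>> arm_command(
  hand=[0.04,0.04,0.07,0.085,0.09,0.095,0.1],
  travel=[
    [0,0,0.2],
    [0,0,0.4],
    [0,0,0.4],
    [0,0,0.4],
    [0,0,0.4],
    [0,0,0.4],
    [0,0,0.4],
  ],
  yaw=[0,0,0,0,0,0,0],
)

```text
clock: 19.8
ee_pos: [519.5, 155.5, 155.8]
eef_rot: [[0.0, -0.644, 0.765], [-0.0, 0.765, 0.644], [-1.0, -0.0, 0.0]]
ft_force: [1.7, -1.0, -3.8]
width: 0.099
```

```bash
bash z.sh 14
```

```text
19.8 [519.5 155.5 155.8] [-0.644  0.765 -0.   ] [ 1.65 -1.   -3.84] 0.09912066552118849
```

View pics/su14.png

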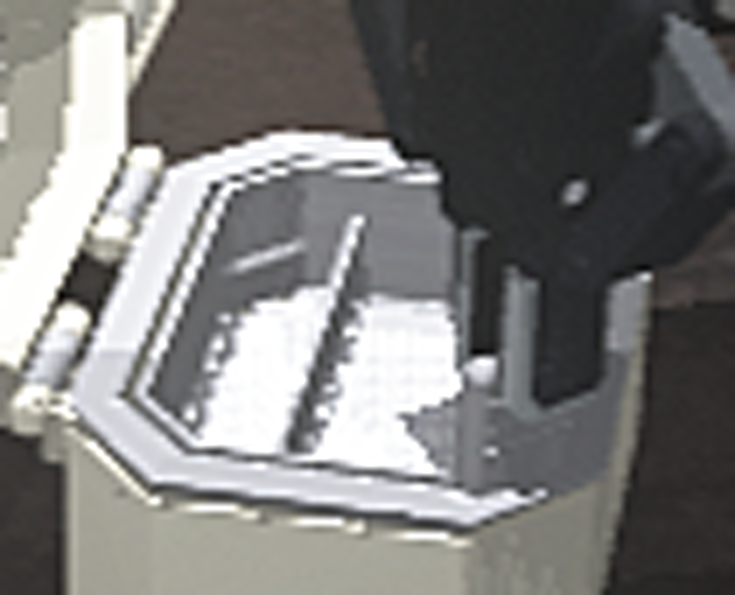

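Ear side and far corner are both up about 3–4 mm and loaded at -3.8 N. I loosen slightly more while lifting gently so it pivots.

>>> arm_command(
  hand=[0.104,0.108,0.112,0.112],
  travel=[
    [0,0,0],
    [0,0,0.1],
    [0,0,0.2],
    [0,0,0.2],
  ],
  yaw=[0,0,0,0],
)

```text
clock: 20.3
ee_pos: [519.4, 155.6, 158.1]
eef_rot: [[0.0, -0.644, 0.765], [0.0, 0.765, 0.644], [-1.0, -0.0, 0.0]]
ft_force: [0.5, 0.2, -0.5]
width: 0.107
```

```bash
bash z.sh 15
```

```text
20.3 [519.4 155.6 158.1] [-0.644  0.765 -0.   ] [ 0.48  0.23 -0.47] 0.10738157729956181
```

View pics/su15.png

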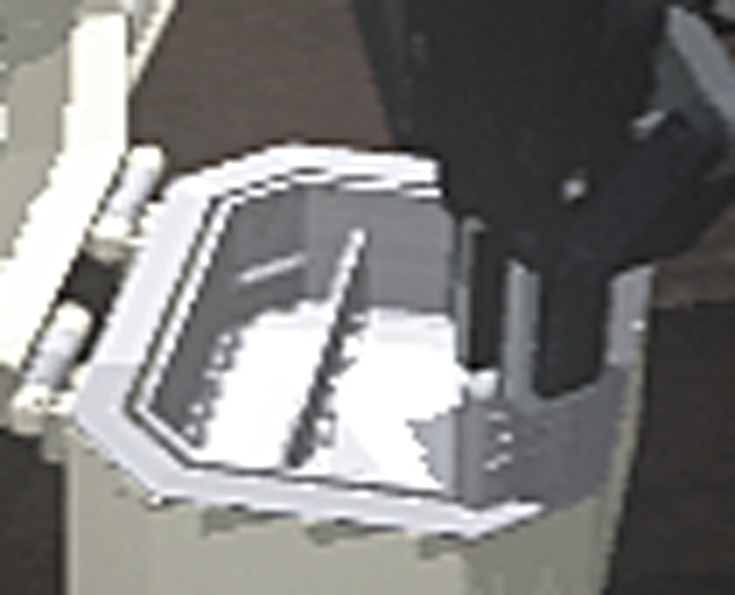

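The ear slipped and the tray re-seated. This shows the pads are compliant: contact starts near width 0.106 (9 mm) and full grip is 0.082, so the command sets the grip force. I'll re-grip lightly at 0.097 from seated so the tray can tip in the pads, then lift along the arc.

>>> arm_command(
  hand=[0.2,0.2,0.2,0.2,0.15,0.12,0.1,0.097,0.097,0.097],
  travel=[
    [0,0,0],
    [0,0,-0.3],
    [0,0,-0.6],
    [0,0,-0.6],
    [0,0,-0.6],
    [0,0,-0.6],
    [0,0,-0.6],
    [0,0,-0.6],
    [0,0,-0.6],
    [0,0,-0.6],
  ],
  yaw=[0,0,0,0,0,0,0,0,0,0],
)

```text
clock: 21.4
ee_pos: [519.5, 155.5, 152.0]
eef_rot: [[0.0, -0.644, 0.765], [0.0, 0.765, 0.644], [-1.0, -0.0, 0.0]]
ft_force: [0.6, 0.8, 0.0]
width: 0.101
```

>>> arm_command(
  hand=[0.097,0.097,0.097,0.097],
  travel=[
    [0,0,0.2],
    [0.1,-0.1,0.4],
    [0.1,-0.1,0.6],
    [0.1,-0.1,0.6],
  ],
  yaw=[0,0,0,0],
)

```text
clock: 21.8
ee_pos: [520.5, 154.4, 158.1]
eef_rot: [[0.0, -0.644, 0.765], [-0.0, 0.765, 0.644], [-1.0, -0.0, 0.0]]
ft_force: [1.4, -1.8, -5.5]
width: 0.101
```

```bash
bash z.sh 16
```

```text
21.8 [520.5 154.4 158.1] [-0.644  0.765 -0.   ] [ 1.38 -1.8  -5.49] 0.10144942529276352
```

View pics/su16.png

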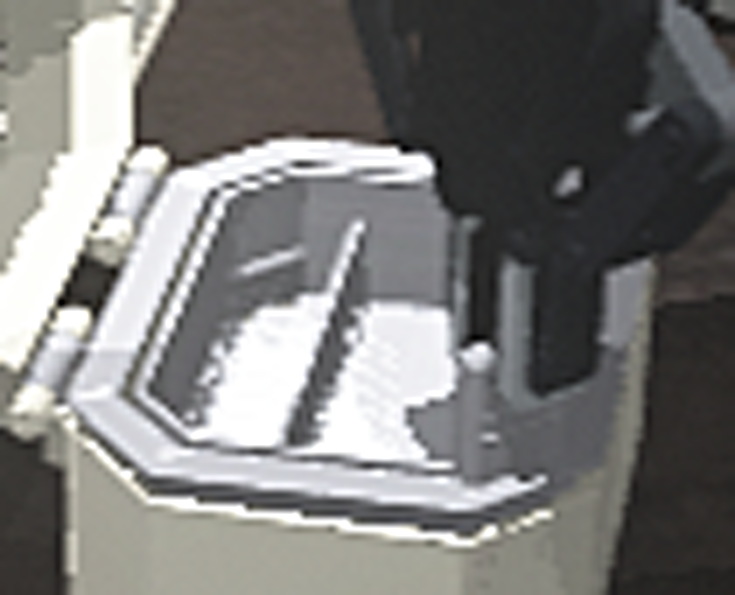

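Now it peels: the ear corner is up about 6 mm and the far corner about 2 mm, with -5.5 N. I continue along the arc.

>>> arm_command(
  hand=[0.097,0.097,0.097,0.097,0.097,0.097],
  travel=[
    [0.05,-0.05,0.3],
    [0.1,-0.1,0.6],
    [0.15,-0.2,0.9],
    [0.2,-0.25,1.2],
    [0.2,-0.25,1.3],
    [0.2,-0.25,1.3],
  ],
  yaw=[0,0,0,0,0,0],
)

```text
clock: 22.5
ee_pos: [522.5, 152.2, 171.2]
eef_rot: [[0.0, -0.644, 0.765], [0.0, 0.765, 0.644], [-1.0, -0.0, 0.0]]
ft_force: [-2.4, 1.8, -0.3]
width: 0.096
```

```bash
bash z.sh 17
```

```text
22.5 [522.5 152.2 171.2] [-0.644  0.765 -0.   ] [-2.36  1.85 -0.33] 0.09577478151900773
```

View pics/su17.png

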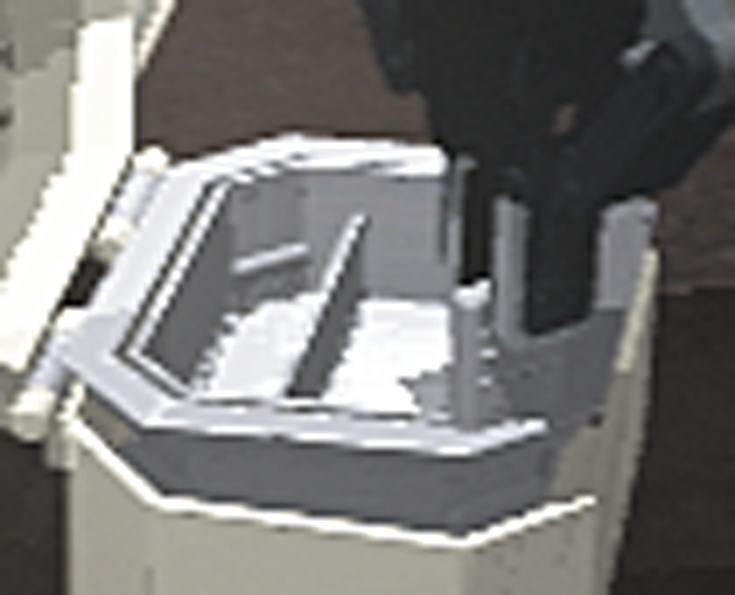

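```bash
python3 - <<'E'
from h import *
for n in ('12','17'):
    t=cv2.imread(f'pics/t{n}.png')[195:285,245:350];cv2.imwrite(f'pics/tz{n}.png',cv2.resize(t,None,fx=6,fy=6,interpolation=2))
a=cv2.imread('pics/s13.png')[225:260,295:350];b=cv2.imread('pics/s17.png')[225:260,295:350];c=cv2.imread('pics/s4.png')[225:260,295:350]
cv2.imwrite('pics/cmp2.png',np.vstack([cv2.resize(x,None,fx=6,fy=5.6,interpolation=2) for x in(c,a,b)]))
E
```

```text
(no output)
```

View pics/tz17.png

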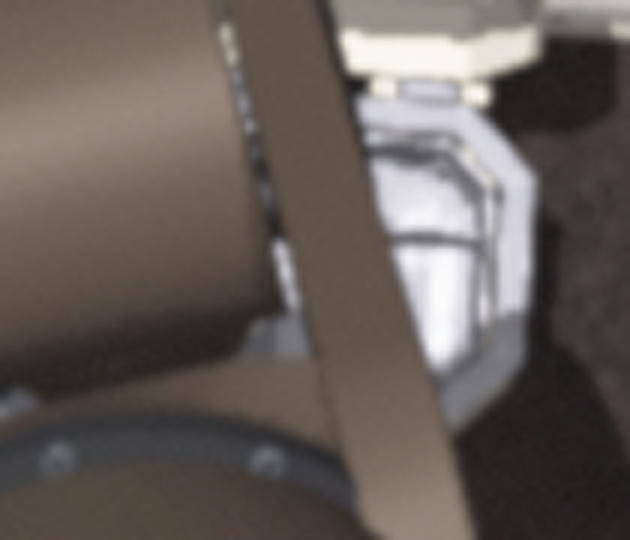

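View pics/cmp2.png

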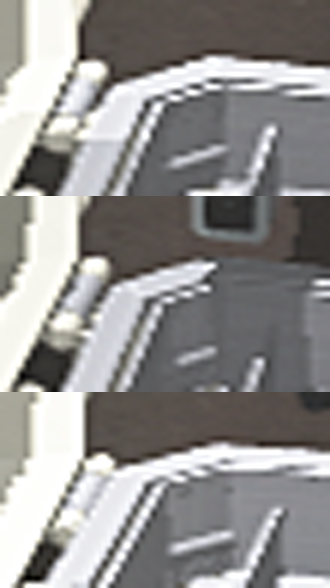

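Against the seated picture, the far corner at (215,55) is within about 2 mm of its rest while the ear corner is up about 20 mm. The peel pose is reached and held. I peel on to about 0.2 rad, then firm up the grip.

>>> arm_command(
  hand=[0.096,0.096,0.096,0.096,0.095,0.094,0.092],
  travel=[
    [0,0,0],
    [0.05,-0.1,0.3],
    [0.1,-0.15,0.6],
    [0.15,-0.2,0.9],
    [0.2,-0.25,1.2],
    [0.2,-0.25,1.2],
    [0.2,-0.25,1.2],
  ],
  yaw=[0,0,0,0,0,0,0],
)

```text
clock: 23.3
ee_pos: [524.4, 149.4, 183.0]
eef_rot: [[0.0, -0.644, 0.765], [-0.0, 0.765, 0.644], [-1.0, -0.0, 0.0]]
ft_force: [-1.4, 2.8, -0.2]
width: 0.098
```

```bash
bash z.sh 18
```

```text
23.3 [524.4 149.4 183. ] [-0.644  0.765 -0.   ] [-1.38  2.77 -0.15] 0.09780861645285382
```

View pics/su18.png

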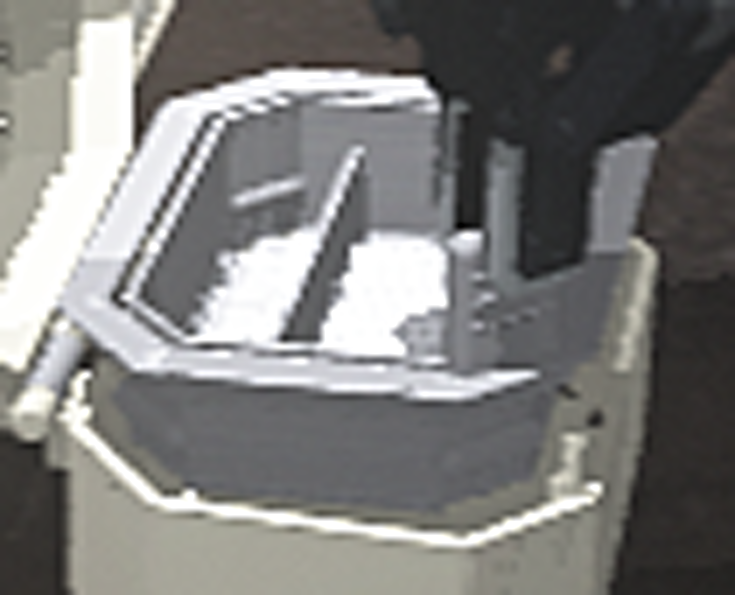

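The far corner popped free. Now I grip fully, shift back and lift.

>>> arm_command(
  hand=[0.07,0.04,0,0,0,0,0,0,0,0,0,0,0,0,0,0,0,0,0],
  travel=[
    [0,0,0],
    [0,0,0],
    [0,0,0],
    [-0.1,0.1,0.3],
    [-0.2,0.3,0.8],
    [-0.4,0.5,1.5],
    [-0.5,0.6,2.5],
    [-0.5,0.6,4],
    [-0.5,0.6,5.5],
    [-0.5,0.6,7],
    [-0.5,0.6,8.5],
    [-0.5,0.6,10],
    [-0.5,0.6,11.5],
    [-0.5,0.6,13],
    [-0.5,0.6,14],
    [-0.5,0.6,14.6],
    [-0.5,0.6,14.9],
    [-0.5,0.6,14.9],
    [-0.5,0.6,14.9],
  ],
  yaw=[0,0,0,0,0,0,0,0,0,0,0,0,0,0,0,0,0,0,0],
)

```text
clock: 25.3
ee_pos: [519.2, 155.5, 331.4]
eef_rot: [[-0.001, -0.644, 0.765], [-0.0, 0.765, 0.644], [-1.0, 0.0, -0.001]]
ft_force: [0.5, -0.5, -1.6]
width: 0.084
```

```bash
python3 look.py 19
```

```text
25.3 [519.2 155.5 331.4] [-0.644  0.765  0.   ] [ 0.49 -0.5  -1.62] 0.08357065343934392
```

View pics/s19.png

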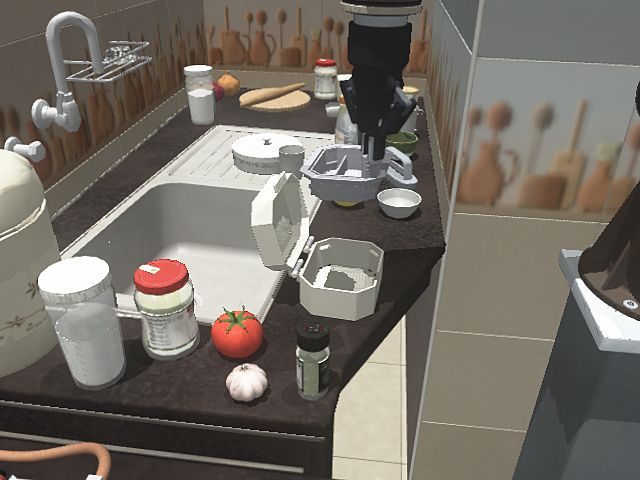

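View pics/t19.png

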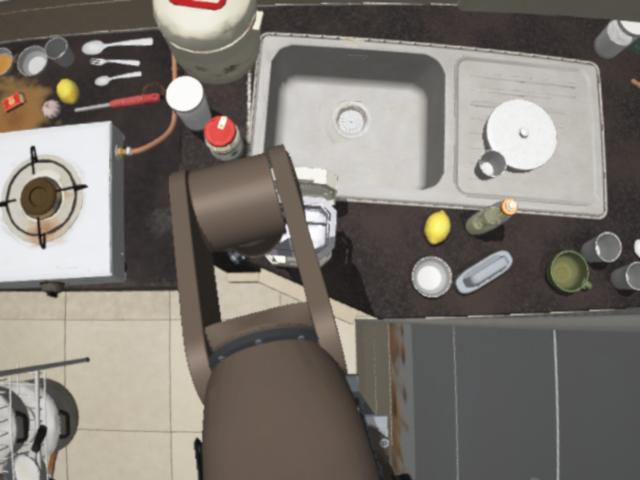

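The tray is held clear of the box at (345,172) in the side view. The bowl, lemon, jar, tomato and garlic are at their old pixels. Next: level, cover angle and box position.

```bash
python3 - <<'E'
from h import *
s=cv2.imread('pics/s19.png')[120:225,290:425];cv2.imwrite('pics/f1.png',cv2.resize(s,None,fx=5.5,fy=5.5,interpolation=2))
s=cv2.imread('pics/s19.png')[165:325,240:395];cv2.imwrite('pics/f2.png',cv2.resize(s,None,fx=3.7,fy=3.7,interpolation=2))
E
```

```text
(no output)
```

View pics/f1.png

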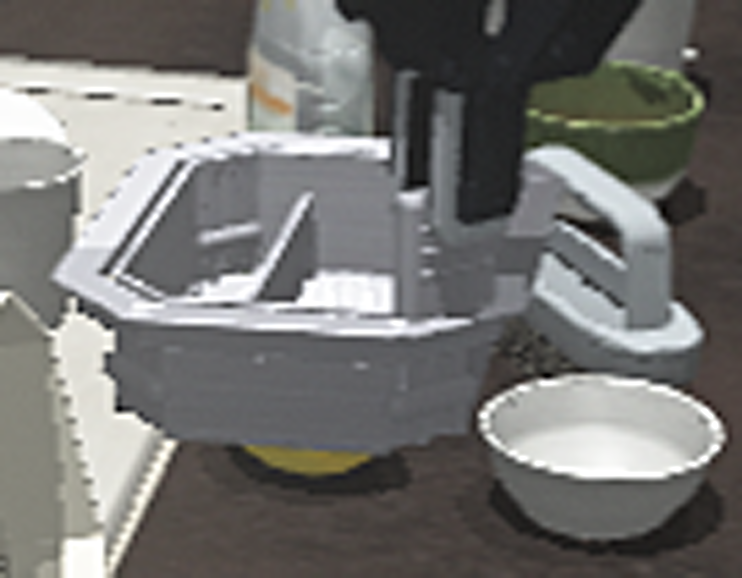

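View pics/f2.png

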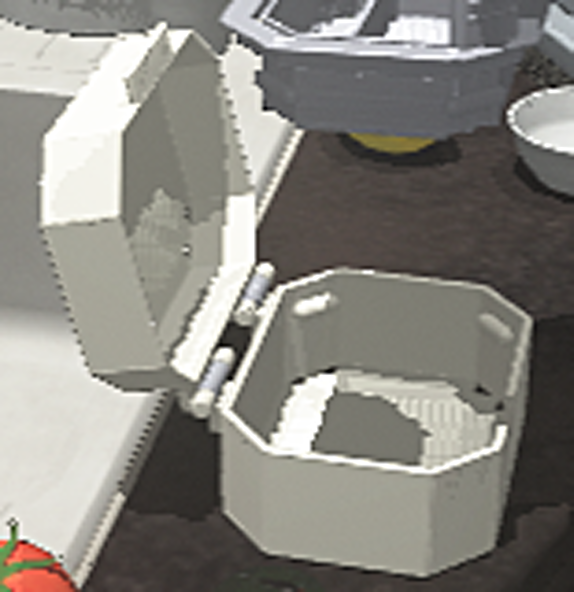

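```bash
python3 - <<'E'
from ang import *
f=load('s19')
q=lambda L:np.array(L,float)/3.7+[240,165]-.4
ang(f,q([(176,375),(121,218)]))
ang(f,q([(88,370),(44,222)]))
def pose(f,px,L):
    k,d=K(f);ok,r,t=cv2.solvePnP(np.array(L,float),px,k,d,flags=cv2.SOLVEPNP_SQPNP)
    R=cv2.Rodrigues(r)[0];D=np.diag([1,-1,-1.]);E=np.array(f['extrinsics'])
    Rw=E[:3,:3]@D@R;tw=E[:3,:3]@(D@t[:,0])+E[:3,3]
    e=cv2.projectPoints(np.array(L,float),r,t,k,d)[0].reshape(-1,2)-px
    print('pos',tw.round(1),'tilt rad',np.arccos(Rw[2,2]).round(3),'z',Rw[:,2].round(3),'yaw',np.degrees(np.arctan2(Rw[1,0],Rw[0,0])).round(1),'rms',np.sqrt((e**2).mean()).round(2))
px=np.array([(57,280),(118,320),(405,338),(497,308),(172,150),(235,138)])/5.5+[290,120]-.4
h=0
pose(f,px,[(60.5,53.5,h),(35.5,78.5,h),(-35.5,78.5,h),(-60.5,53.5,h),(60.5,-53.5,h),(35.5,-78.5,h)])
# box rim outer now; bottoms
pb=q([(222,408),(268,455),(425,472),(505,430),(531,320),(285,285),(345,270),(482,286),(268,553),(422,577),(497,548)])
pose(f,pb,[(60,53,56),(35,78,56),(-35,78,56),(-60,53,56),(-60,-53,56),(60,-53,56),(35,-78,56),(-35,-78,56),(35,78,0),(-35,78,0),(-60,53,0)])
f0=load('s4')
p4=np.array([(75,468),(385,508),(518,462)])/[7,6]+[300,235]-.4
print('box bottom before',onz(f0,p4,0).round(1),'after',onz(f,q([(268,553),(422,577),(497,548)]),0).round(1))
E
```

```text
[[ 69.4  86. ]
 [ 90.2 156. ]] len 72.97722750724107 deg 106.5857789021779 [np.float64(95.05970910165664), np.float64(103.46941203180032)]
[[106.8  83. ]
 [122.  150.2]] len 68.91661739611972 deg 102.75070018159657 [np.float64(148.85492394288914), np.float64(121.06465924680236)]
pos [557.5  49.5 214.4] tilt rad 0.05 z [ 0.036 -0.034  0.999] yaw -6.3 rms 1.58
pos [553.8  77.6 -10.1] tilt rad 0.026 z [ 0.025 -0.007  1.   ] yaw -6.2 rms 1.14
box bottom before [[598.6 160.7   0. ]
 [527.9 167.9   0. ]
 [499.2 144.3   0. ]] after [[595.4 164.    0. ]
 [529.1 171.2   0. ]
 [498.6 147.1   0. ]]
```

>>> arm_command(
  hand=[0,0,0,0,0],
  travel=[
    [0,0,0],
    [0,0,0],
    [0,0,0],
    [0,0,0],
    [0,0,0],
  ],
  yaw=[0,0,0,0,0],
)

```text
clock: 25.9
ee_pos: [519.5, 155.5, 331.9]
eef_rot: [[-0.0, -0.644, 0.765], [-0.0, 0.765, 0.644], [-1.0, -0.0, -0.0]]
ft_force: [-1.0, 0.1, -0.7]
width: 0.079
```

```bash
python3 - <<'E'
from h import *
s=get_state();print(s['clock'],s['ee_pos'].round(1),np.abs(s['joint_vel']).max(),s['ft_force'].round(2),s['width'])
a=cv2.imread('pics/s19.png').astype(int);f=take('side','s20');b=cv2.imread('pics/s20.png').astype(int)
print('moved px',(np.abs(a-b).max(2)>60).sum())
sign_off()
E
```

```text
25.9 [519.5 155.5 331.9] 0.07637758529161331 [-0.95  0.07 -0.74] 0.07874357144333734
moved px 278
the job is handed in; nothing more can be done
```

I handed the job in at 25.9 s. The cover is folded back to about 105° and the tray hangs by its ear above the box, but the peel took three lifts.

**How the peel went**
- **First lift:** a full-force grip brought the tray up almost flat, so the far corner came up with the ear. When I loosened the jaws to fix this, the tray dropped back with its far corner about 14 mm high. I pressed that corner down until it seated again.
- **Second lift:** the ear slipped out of the loosened jaws and the tray re-seated.
- **Third lift:** I gripped lightly so the tray could tip in the pads. The ear corner rose about 20 mm while the far corner stayed within about 2–4 mm of the box. I then gripped fully and lifted clear.

**Last checks**

| Check | Result | Allowed |
|---|---|---|
| Cover angle | two rim edges gave 102.8° and 106.6° | 96–113° |
| Tray tilt (one-view fit, rough) | about 0.05 rad | below 0.2 rad |
| Tray origin height | about 235 mm from the arm's position; the one-view fit said 214 mm | 186–306 mm |
| Box shift | about 3 mm (bottom corners before and after) | 25 mm |
| Bowl, lemon, jar, tomato, garlic | looked unmoved in both views (by eye) | 30 mm |

- **Height estimates disagree:** the fit also put the box about 10 mm too low, so I trust the arm figure. Both are within limits.
- **Stillness:** in the last half second, 278 pixels changed between the final two side pictures. I did not look into why. The joints were still and the grip held.
- **Peel step:** I judged the far corner's height by comparing pictures, so the margin under 6 mm was not measured closely.

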